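# Dry the rinsed bins on the blower rack

### The job

Hang every rinsed bin from the table on the drying rack's rail, each lifted over to the far side with its lip caught over the rail. Then slide the bolt of the filter hatch fully home into its keeper, and only then pull the red blower knob straight out to its on detent, let the blower run for at least eight seconds, and push the knob fully back in. Last, draw the bolt fully back so that the filter can be taken out; leave the bins hanging, and do not disturb the bottle, bowl, brush and film roll.

Things in the scene. Friction and masses are not known exactly. Their poses are not given: they have to be found in the camera images.
- bin_green: mint-green plastic bin, about 250 g, may be absent (None). Open box 100 long (x) x 84 wide (y) x 70 high, walls 4; origin at the centre of its underside, z up. Bridge handle over its middle, lip at its -x end. Starts upright on the table, lip towards the robot (its x within 0.4 rad of world +x)
- bin_green_grip (a point): centre of the grey bridge handle of the mint-green bin, 107 above its underside: a bar along the bin's x, 100 long, 16 wide (y), 14 high, on posts at the two end walls, 30 clear above the rim; same axes as the bin
- bin_green_lip (a point): point under the lip of the mint-green bin, mid-slot: (-60, 0, 66) mm in the bin's axes, same axes. The lip is a plate 84 wide from the rim (end wall, x=-50) out to x=-74, underside z=66, with a tail 4 thick turned down at its end to z=36. The slot between wall and tail is 20 wide (x -70 to -50), open downward
- bin_blue: blue plastic bin, about 250 g, may be absent (None). Open box 100 long (x) x 84 wide (y) x 70 high, walls 4; origin at the centre of its underside, z up. Bridge handle over its middle, lip at its -x end. Starts upright on the table, lip towards the robot (its x within 0.4 rad of world +x)
- bin_blue_grip (a point): centre of the grey bridge handle of the blue bin, 107 above its underside: a bar along the bin's x, 100 long, 16 wide (y), 14 high, on posts at the two end walls, 30 clear above the rim; same axes as the bin
- bin_blue_lip (a point): point under the lip of the blue bin, mid-slot: (-60, 0, 66) mm in the bin's axes, same axes. The lip is a plate 84 wide from the rim (end wall, x=-50) out to x=-74, underside z=66, with a tail 4 thick turned down at its end to z=36. The slot between wall and tail is 20 wide (x -70 to -50), open downward
- bin_white: white plastic bin, about 250 g, may be absent (None). Open box 100 long (x) x 84 wide (y) x 70 high, walls 4; origin at the centre of its underside, z up. Bridge handle over its middle, lip at its -x end. Starts upright on the table, lip towards the robot (its x within 0.4 rad of world +x)
- bin_white_grip (a point): centre of the grey bridge handle of the white bin, 107 above its underside: a bar along the bin's x, 100 long, 16 wide (y), 14 high, on posts at the two end walls, 30 clear above the rim; same axes as the bin
- bin_white_lip (a point): point under the lip of the white bin, mid-slot: (-60, 0, 66) mm in the bin's axes, same axes. The lip is a plate 84 wide from the rim (end wall, x=-50) out to x=-74, underside z=66, with a tail 4 thick turned down at its end to z=36. The slot between wall and tail is 20 wide (x -70 to -50), open downward
- rail_top (a point): middle of the top edge of the drying rack's steel rail, 160 above the table. x points away from the robot, y along the rail. Rail 6 thick (x), 380 long, 30 tall; end posts at y=+-196 rise 16 above it. Bins hang on its far (+x) side, the rail in the lip's slot, the tail on the robot's side; a hung bin's lip point is within 10 mm of the rail in x, level with its top in z
- rack: the fixed drying rack, place varies; origin on the table under the rail's middle, same axes as rail_top. Below the rail runs a round rest bar, 16 dia., its centre 60 below the rail top, 6 mm proud of the rail's far (+x) face: the end wall of a hung bin leans on it, its far end drooping about 0.13 rad
- knob (a joint): red push-pull knob of the blower, m: 0 = pushed fully in (off), 0.022 = pulled out (on detent). A detent spring holds it at either end and snaps over at the middle; about 7 N to move it, straight along its axis
- knob_head (a point): centre of the red knob's head (disc 34 dia. x 22 thick on a 12 mm stem), moves with it. Its z axis points straight out of the sloped panel, along the pull, leaning 30 degrees from vertical towards the blower's -x (robot side); its y is level, along the panel. Pushed in, the head's centre is 26 off the panel, its underside 15
- bolt (a joint): barrel bolt of the filter hatch, m: 0 = fully drawn, 0.045 = home, its end through the brass keeper. Stays where it is left, slides with about 3 N; starts drawn, 0 to 0.012
- bolt_grip (a point): point on the bolt's upright black handle (14 dia. stem, 18 dia. cap), 15 below its top, 38 above the blower's flat top; moves with it. z up, y = the way the bolt slides home. Guides and keeper astride the rod are 34 wide (x), 26 high over the flat top, and stay at least 25 mm in y from the handle's centre
- blower: white blower unit, 215 deep (x -115 to 100), 240 wide, flat top 115 high (x 0 to 100), sloped switch panel in front of it (x -115 to 0); origin on the table under the step between the two. x points away from the robot side. Fixed, its place varies
- spray: white bottle with a blue cap, 64 dia. x 170, origin under its centre, loose; leave alone
- bowl: steel bowl, 100 dia. x 45, origin under its centre, loose; leave alone
- brush: brush with a wooden handle lying flat on the table beyond the rack, loose; leave alone
- film_roll: cream roll of film, standing, 60 dia. x 190, origin under its centre, loose; leave alone
Not all that is in view belongs to the job. There is more than one size of the bin_blue; the job needs the middle-sized.

How it is judged:
On the way, in this order (a step that is already met when the one before it is completed fails the run):
1. every bin present hangs on the rail by its lip, released (x of bin_green_lip in the frame of rail_top between -0.013 and 0.013 m and z of bin_green_lip in the frame of rail_top between -0.007 and 0.005 m and y of bin_green_lip in the frame of rail_top between -0.165 and 0.165 m and angle between each of bin_green, bin_blue, bin_white's own z axis and vertical below 0.3 rad and contact force between each of bin_green, bin_blue, bin_white and the fingers below 0.3 N and x of bin_blue_lip in the frame of rail_top between -0.013 and 0.013 m and z of bin_blue_lip in the frame of rail_top between -0.007 and 0.005 m and y of bin_blue_lip in the frame of rail_top between -0.165 and 0.165 m and x of bin_white_lip in the frame of rail_top between -0.013 and 0.013 m and z of bin_white_lip in the frame of rail_top between -0.007 and 0.005 m and y of bin_white_lip in the frame of rail_top between -0.165 and 0.165 m), for 0.3 s.
2. the hatch bolt is home in its keeper (value of joint bolt above 0.038 m), for 0.2 s.
3. the knob is out at its on detent for eight seconds (value of joint knob above 0.018 m), for 8 s.
4. the knob is pushed fully in (value of joint knob below 0.004 m), for 0.3 s.
5. the hatch bolt is drawn back again (value of joint bolt below 0.013 m), for 0.2 s.
At the end, for the whole second after the job is handed in: Every bin hangs at rest, untouched, the rail in its lip's slot: lip point within 13 mm of the rail in x, +5/-7 mm of its top in z, 165 mm of its middle in y, tilt under 0.3 rad; bolt drawn to within 13 mm of open; knob in to within 4 mm (all of step 1 and linear speed of each of bin_green, bin_blue, bin_white below 0.03 m/s and value of joint bolt below 0.013 m and value of joint knob below 0.004 m).
It fails at once if the blower is switched on while the hatch is not bolted (value of joint knob above 0.014 m and value of joint bolt below 0.034 m).
It fails at once if the spray is disturbed (moved over 50 mm) (distance of spray from where it was at the start of the episode above 0.05 m).
It fails at once if the bowl is disturbed (moved over 50 mm) (distance of bowl from where it was at the start of the episode above 0.05 m).
It fails at once if the brush is disturbed (moved over 50 mm) (distance of brush from where it was at the start of the episode above 0.05 m).
It fails at once if the film roll is disturbed (moved over 50 mm) (distance of film_roll from where it was at the start of the episode above 0.05 m).
Of bin_green, bin_blue, bin_white only 2 to 3 are there at a start; the rules pass over those that are not, and their reading is None.
At some moment in a run one of bin_green, bin_blue, bin_white may be knocked a few centimetres aside while the robot is not near it.
It also fails if it takes over 210 s, if anything falls off the work surface, if the arm or the gripper's body presses on something with over 40 N, if the wrist force passes 120 N, or if a joint passes its speed limit or range.

### The arm

A 6-joint arm with a two-finger parallel gripper is mounted at the origin on the work surface. World frame = base frame: x ahead of the robot, y to its left, z up, the work surface at z = 0. Lengths are in m, angles in rad, forces in N, time in s.
With the tool pointing down it reaches from about 0.35 to 0.85 m from the base axis. Payload 8.1 kg.
Tool frame: the origin (TCP) lies at the very end of the fingers, on their centre line; the grasp point (between the pads) lies 19 mm behind it; z points along the fingers, y is the direction in which the jaws open and shut (so a half turn about z gives the same grasp; the last joint's range is limited). The gripper opens to 93 mm and grips with 3 to 60 N. Pads are 15 mm wide; open, the fingers measure 128 mm over their backs; the gripper's body (75 mm by 188 mm) begins 65 mm behind the grasp point.
Start: joints at [1.059, 0.13, 1.488, -0, 1.523, -0.085], TCP at [0.248, 0.546, 0.219] pointing down, gripper open.
Joint ranges: [-2.96, 2.96], [-0.89, 2.26], [0.02, 2.5], [-1.34, 4.48], [0, 2.73], [-2.66, 2.66]. Speed limits (rad/s): [2.39, 2.39, 2.79, 3.14, 3.14, 3.14].

### API

Orientations are given as a rotation vector (axis times angle).
In Python, from plant import robot gives the robot as it stands.
- The arm moves only by the shell command python3 -m inch 'ROWS' [FORCE]. ROWS is JSON, a list that holds one entry, the list of rows, each a list of 7 numbers: the shift along the tool's x, y, z in cm, then the turn, a rotation vector about the tool's x, y, z in degrees, then the gripper command: -1 is fully open, 1 is shut, values between are in proportion. A call has 1 to 5 rows; each row shifts and turns the commanded pose from where the row before left it, along the tool's axes as they then stand; what a row does not reach is not made up. A row lasts 1/10 s, in which the tool goes at most 50 mm and 8.59 degrees, less where a joint would pass 70% of its speed; a pose out of reach is approached as far as the arm can. A call with a gripper value outside its range is refused whole. The fingers move at their own pace and stop on an object; FORCE is the grip in N (left out, the last holds). Time passes only in rows, so rows that do not move let the fingers close. It gives the time, the measured TCP pose, the force and the opening at its end, in the units of the state.
- robot.read_state(): the state, without advancing time (a new reading comes with each control period).
- robot.read_camera(name): name is "scene" or "side" or "wrist"; returns a dict with "image" (384x512x3 uint8, blue, green, red), "K" (3x3 intrinsics, pixels), "R" (3x3) and "t" (3): a world point X has camera coordinates R X + t; the wrist camera has in their place "tool_from_camera" (4x4, takes a point from camera to tool coordinates, whose origin is the TCP and whose axes are the flange's). Camera axes: x right, y down, z forward; pixel columns grow to the right and rows downward; lengths in m; the calibration is good to about 2 mm. A picture is of the moment at which its call begins: read the wrist's pose just before it. There is no depth.
- robot.close_job(): hands the job in, once; it reports no verdict.
The state is a dict: "t": time; "q": joint angles; "dq": joint speeds; "joint_torque": joint torques, N m; "tool_pos": TCP position; "orientation": TCP orientation; "force": force on the tool from outside, world axes, zero at the start; "wrist_torque": the same for the moment, N m; "opening": finger opening in m.
Only numpy, scipy, OpenCV 4.12 (cv2) and the standard library are available. Lean on these libraries where they do the work, as an engineer would, in place of code of your own. Each camera call takes 0.05 s, during which the arm holds its last target. There are 200 camera calls.

## Working session

There is one attempt and no reset: what is moved stays moved. The work goes in short steps, Python scripts to look and compute and a shell command to move; the robot and the scene stay as the last step left them, time stands still between calls to the robot, and variables do not carry over. Pictures are saved under pics/ and viewed, about 12 in all and at most 16, crops included, and the job is handed in when it is done.

```bash
ls; mkdir -p pics
python3 - <<'E'
from plant import robot
import cv2,numpy as np
s=robot.read_state();print(s)
for n in("scene","side"):
    c=robot.read_camera(n);cv2.imwrite(f"pics/{n}0.png",c["image"]);print(n,c["K"].tolist(),c["R"].tolist(),c["t"].tolist(), (-c["R"].T@c["t"]).tolist())
c=robot.read_camera("wrist");print(c["K"],c["tool_from_camera"])
E
```

```text
pics
{'t': 0.0, 'q': array([ 1.05860117e+00,  1.31121790e-01,  1.48924317e+00, -8.53715404e-06,
        1.52299570e+00, -8.53798745e-02]), 'dq': array([-2.68742539e-04,  9.86706402e-05,  1.56226242e-03, -1.38388779e-04,
        2.09520918e-04, -1.06106956e-03]), 'joint_torque': array([ 2.80134926e-03, -5.59830165e+01, -4.91763282e+01,  7.69292051e-02,
        3.54318973e-02, -2.23651632e-04]), 'tool_pos': array([0.24808517, 0.54570456, 0.21763079]), 'orientation': array([-6.65253133e-01, -3.06982363e+00,  2.65763514e-03]), 'force': array([ 0.12768125,  0.2717801 , -0.37824183]), 'wrist_torque': array([ 0.05183875, -0.01696396,  0.01347482]), 'opening': 0.09235638163464141}
scene [[359.76288588770285, 0.0, 256.2595347726205], [0.0, 359.76288588770285, 190.3878400537522], [0.0, 0.0, 1.0]] [[0.7670116828430248, 0.6416115214501082, -0.005266300863803811], [0.5436068693877427, -0.6541688738485861, -0.5258846413826234], [-0.34085869497017185, 0.40049686644236016, -0.8505395993327303]] [-0.3433940800854159, -0.21468954313414146, 1.5946111645212961] [0.9236310622016777, -0.5587543930633467, 
[... 154 characters left out ...]
4, -0.47294546792614206, 0.006874426386608851], [-0.2439405158822434, -0.46680022442908475, -0.8500532778503126], [0.4052378290351573, 0.7472751399859883, -0.5266518461733464]] [-0.45004501437513944, 0.19057176344471743, 1.1150640127071454] [-0.008859087886369578, -0.957147424154707, 0.7523404743975565]
[[306.84861969   0.         259.24286637]
 [  0.         306.84861969 191.44886215]
 [  0.           0.           1.        ]] [[ 5.29756539e-04 -9.59085152e-01 -2.83117274e-01  7.88949523e-02]
 [ 9.99999365e-01  2.26570970e-04  1.10362517e-03  6.49724791e-04]
 [-9.94324360e-04 -2.83117679e-01  9.59084663e-01 -1.65756664e-01]
 [ 0.00000000e+00  0.00000000e+00  0.00000000e+00  1.00000000e+00]]
```

View pics/scene0.png

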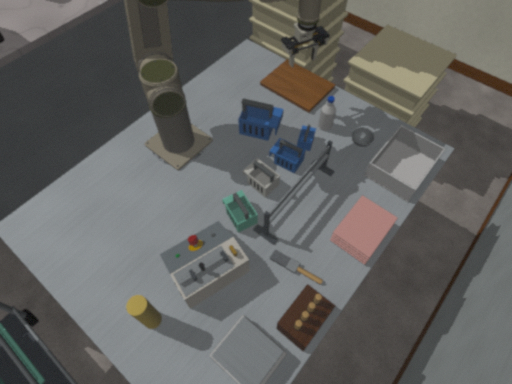

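View pics/side0.png

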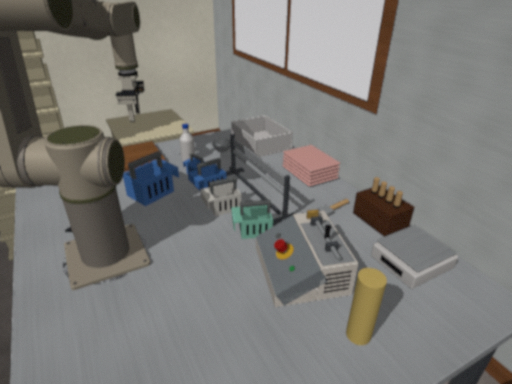

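The scene view shows a large blue bin at (258,118), a blue bin at (288,155), a small blue one at (306,137), white (262,175), green (240,210). The rail runs from (267,222) to (328,158). The knob is at (193,240) and the bolt on the top at about (200,266). I'll take (288,155) as the middle-sized bin and check that in a close crop.

```bash
cat > h.py <<'E'
import numpy as np,cv2
from scipy.spatial.transform import Rotation as Ro
from plant import robot
def cam(n):
    s=robot.read_state();c=robot.read_camera(n);T=np.eye(4)
    if n=="wrist":
        W=np.eye(4);W[:3,:3]=Ro.from_rotvec(s["orientation"]).as_matrix();W[:3,3]=s["tool_pos"]
        T=W@c["tool_from_camera"]
    else:
        T[:3,:3]=c["R"].T;T[:3,3]=-c["R"].T@c["t"]
    return c["image"],c["K"],T
def plane(K,T,uv,z):
    uv=np.atleast_2d(uv).astype(float);d=np.c_[uv,np.ones(len(uv))]@np.linalg.inv(K).T@T[:3,:3].T
    return T[:3,3]+d*((z-T[2,3])/d[:,2])[:,None]
def proj(K,T,X):
    p=(np.atleast_2d(X)-T[:3,3])@T[:3,:3]@K.T
    return p[:,:2]/p[:,2:]
def tri(K1,T1,a,K2,T2,b):
    A=[];B=[]
    for K,T,u in((K1,T1,a),(K2,T2,b)):
        d=T[:3,:3]@np.linalg.inv(K)@[*u,1];d/=np.linalg.norm(d);P=np.eye(3)-np.outer(d,d);A.append(P);B.append(P@T[:3,3])
    r=np.linalg.lstsq(np.vstack(A),np.hstack(B),rcond=None);return r[0]
E
python3 - <<'E'
import cv2
a=cv2.imread("pics/scene0.png");b=cv2.imread("pics/side0.png")
o=cv2.resize(a[90:310,150:350],None,fx=4,fy=2.7*4/2.7,interpolation=cv2.INTER_CUBIC)
cv2.imwrite("pics/crop1.png",cv2.resize(a[85:235,210:350],(560,600),interpolation=cv2.INTER_CUBIC))
cv2.imwrite("pics/crop2.png",cv2.resize(b[110:310,110:370],(780,600),interpolation=cv2.INTER_CUBIC))
E
```

```text
(no output)
```

View pics/crop1.png

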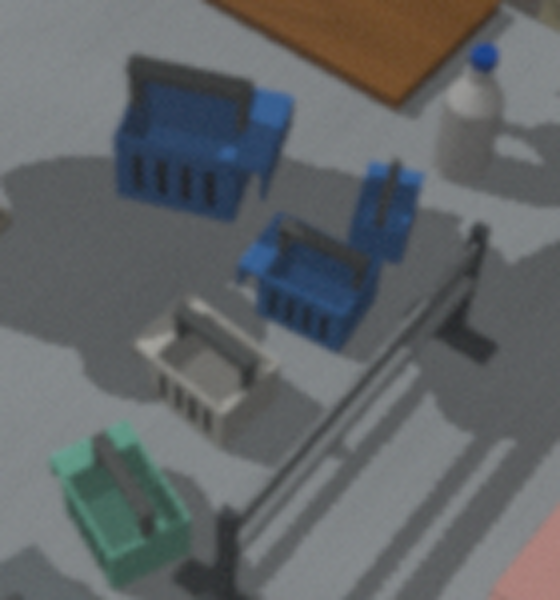

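View pics/crop2.png

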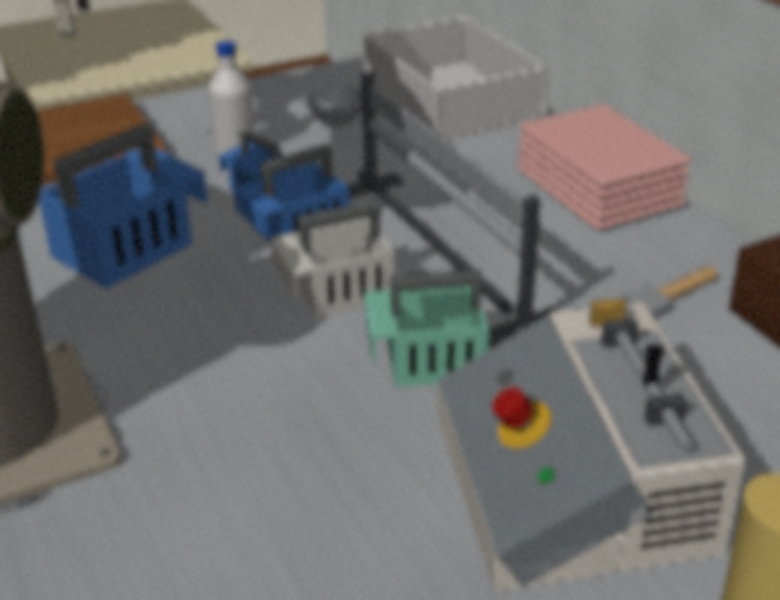

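The crops show the three blue bins clearly. The middle one's handle runs from crop (283,225) to (366,268). The largest is at (200,140) and the smallest at (390,210). Next I'll compute positions.

Run:
```python
from h import *
i1,K1,T1=cam("scene");i2,K2,T2=cam("side")
s1=lambda x,y:(210+x/4-.4,85+y/4-.4)
s2=lambda x,y:(110+x/3-.3,110+y/3-.3)
for n,a,b in(("blue",(283,225),(366,268)),("white",(180,320),(253,358)),("green",(98,440),(150,525)),("big",(132,65),(248,90))):
    p=plane(K1,T1,[s1(*a),s1(*b)],.112);d=p[1]-p[0];print(n,p.mean(0).round(3),np.linalg.norm(d).round(3),np.arctan2(d[1],d[0]).round(3))
p=[tri(K1,T1,s1(480,226),K2,T2,s2(367,70)),tri(K1,T1,s1(228,510),K2,T2,s2(530,200))]
print("posts",np.round(p,3));d=p[1]-p[0];print(np.linalg.norm(d),np.arctan2(d[1],d[0]))
hsv=cv2.cvtColor(i1,cv2.COLOR_BGR2HSV);hs2=cv2.cvtColor(i2,cv2.COLOR_BGR2HSV)
def red(h,box):
    m=((h[...,0]<6)|(h[...,0]>174))&(h[...,1]>150);y,x=np.nonzero(m);k=(x>box[0])&(x<box[1])&(y>box[2])&(y<box[3]);return x[k].mean(),y[k].mean(),k.sum()
r1=red(hsv,(180,210,225,255));r2=red(hs2,(270,295,235,260));print(r1,r2)
print("knob",tri(K1,T1,r1[:2],K2,T2,r2[:2]))
cv2.imwrite("pics/crop3.png",cv2.resize(i1[215:305,155:255],(600,540),interpolation=cv2.INTER_CUBIC))
```

```text
blue [0.443 0.22  0.112] 0.097 0.095
white [0.432 0.064 0.112] 0.083 0.125
green [ 0.467 -0.111  0.112] 0.101 -0.367
big [0.191 0.313 0.112] 0.131 0.402
posts [[ 0.571  0.287  0.18 ]
 [ 0.578 -0.101  0.174]]
0.3879890540302179 -1.5506042947552452
(np.float64(191.78125), np.float64(238.6875), np.int64(32)) (np.float64(280.41121495327104), np.float64(245.33644859813083), np.int64(107))
knob [ 0.42471089 -0.31632446  0.10612621]
```

View pics/crop3.png

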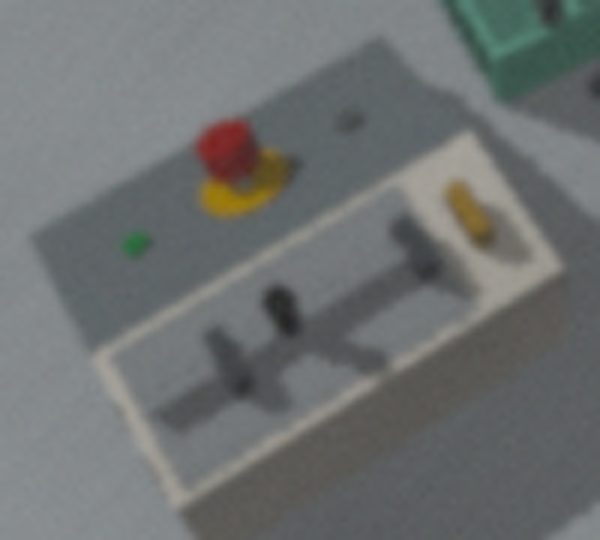

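Crop 3 shows the blower top outline with corners at (97,355), (470,132), (562,268) and (182,503). The bolt handle cap is at (280,297), the keeper at (468,213), and the knob at (228,150). Now I'll write a step helper and move above the bins for a top view.

```bash
cat > go.py <<'E'
# usage: go.py x y z heading_deg [lean_deg]: remaining turn (rotvec deg, current tool axes), then shift (cm) in TARGET axes
import sys
from h import *
a=list(map(float,sys.argv[1:]));s=robot.read_state()
th=np.radians(a[3]);le=np.radians(a[4]) if len(a)>4 else 0
z=np.array([0,0,-1.]);x=np.array([np.cos(th),np.sin(th),0]);M=np.c_[x,np.cross(z,x),z]@Ro.from_euler("y",le).as_matrix()
C=Ro.from_rotvec(s["orientation"]).as_matrix()
print("turn",np.degrees(Ro.from_matrix(C.T@M).as_rotvec()).round(1),"shift",((np.array(a[:3])-s["tool_pos"])@M*100).round(2),"t",round(s["t"],1),"tcp",s["tool_pos"].round(4),"F",s["force"].round(1),"open",round(s["opening"],4))
E
python3 -m inch '[[[0,0,-1,0,0,-8.2,-1],[0,0,-1,0,0,-8.2,-1],[0,0,-1,0,0,-8.1,-1],[-1.8,-4,-0.7,0,0,0,-1],[-1.8,-4,-0.7,0,0,0,-1]]]'
python3 -m inch '[[[-1.8,-4,-0.7,0,0,0,-1],[-1.8,-4,-0.7,0,0,0,-1],[-1.8,-4,-0.7,0,0,0,-1],[-1.8,-4,-0.7,0,0,0,-1],[-1.8,-4,-0.7,0,0,0,-1]]]'
python3 -m inch '[[[-1.8,-4,-0.7,0,0,0,-1],[-1.8,-4,-0.7,0,0,0,-1],[-1.8,-4,-0.7,0,0,0,-1],[-1.8,-4,-0.7,0,0,0,-1],[0,0,0,0,0,0,-1]]]'
python3 go.py 0.47 0.07 0.33 180
python3 - <<'E'
from h import *
i1,K1,T1=cam("scene")
i,K,T=cam("wrist");cv2.imwrite("pics/w1.png",cv2.resize(i,(768,576)));np.savez("w1.npz",K=K,T=T)
c=np.array([(97,355),(470,132),(562,268),(182,503)])/6+[155-.4,215-.4]
p=plane(K1,T1,c,.115);print(p.round(3));print(np.linalg.norm(np.diff(p[[0,1,2,3,0]],axis=0),axis=1).round(3))
d=p[1]-p[0];print("ang",np.arctan2(d[1],d[0]));d=p[2]-p[3];print("ang",np.arctan2(d[1],d[0]))
print("bolt cap",plane(K1,T1,[280/6+154.6,297/6+214.6],.165))
E
```

```text
t: 0.75
tool_pos: [0.2842, 0.4657, 0.2624]
orientation: [0.005, -3.141, 0.001]
force: [0.8, -0.1, -0.4]
opening: 0.0932
t: 1.25
tool_pos: [0.3749, 0.2647, 0.298]
orientation: [-0.002, 3.141, 0.0]
force: [0.9, 0.2, 0.0]
opening: 0.0927
t: 1.75
tool_pos: [0.4485, 0.102, 0.3265]
orientation: [0.008, 3.14, -0.002]
force: [0.3, 0.4, 0.3]
opening: 0.0929
turn [-0.1  0.1 -0.3] shift [-2.15 -3.2  -0.35] t 1.8 tcp [0.4485 0.102  0.3265] F [0.3 0.4 0.3] open 0.0929
[[ 0.463 -0.447  0.115]
 [ 0.53  -0.221  0.115]
 [ 0.623 -0.25   0.115]
 [ 0.555 -0.473  0.115]]
[0.235 0.097 0.233 0.096]
ang 1.2822950467091228
ang 1.2750900983140558
bolt cap [[ 0.53378484 -0.36942364  0.165     ]]
```

View pics/w1.png

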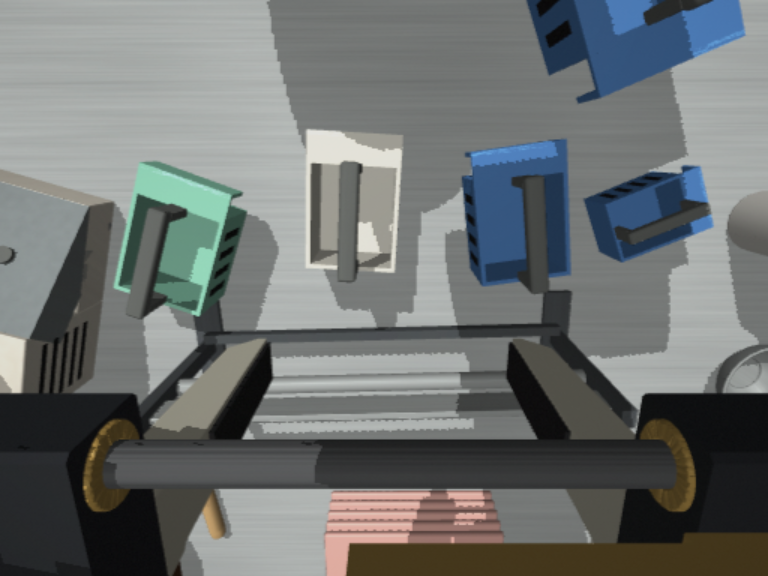

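The wrist view shows, in 768-wide pixels, the white handle from (349,162) to (346,264), the green from (167,207) to (137,302), and the blue from (533,177) to (538,275). The rail lies along y≈330.

Run:
```python
from h import *
d=np.load("w1.npz");K,T=d["K"],d["T"]
im=cv2.resize(cv2.imread("pics/w1.png"),(512,384),interpolation=cv2.INTER_AREA);g=cv2.cvtColor(im,cv2.COLOR_BGR2HSV)
for n,box in(("green",(115,190,200,320)),("white",(332,364,158,285)),("blue",(510,552,170,295))):
    x0,x1,y0,y1=[int(v/1.5) for v in box]
    m=((g[...,1]<50)&(g[...,2]>45)&(g[...,2]<125)).astype(np.uint8);q=np.zeros_like(m);q[y0:y1,x0:x1]=m[y0:y1,x0:x1]
    k,l,st,ce=cv2.connectedComponentsWithStats(q);j=1+st[1:,4].argmax();y,x=np.nonzero(l==j)
    r=cv2.minAreaRect(np.c_[x,y].astype(np.float32));print(n,r,st[j])
for n,a,b in(("green",(167,207),(137,302)),("white",(349,162),(346,264)),("blue",(533,177),(538,275))):
    p=plane(K,T,np.array([a,b])/1.5,.114);e=p[1]-p[0];print(n,p.mean(0).round(4),p.round(3).tolist(),np.linalg.norm(e).round(3),np.degrees(np.arctan2(e[1],e[0])).round(1))
```

```text
green ((97.773681640625, 174.52183532714844), (33.729618072509766, 82.79814147949219), 12.92599868774414) [  76  136   48   77 1220]
white ((231.0, 148.5), (81.0, 20.0), 90.0) [ 221  108   21   82 1172]
blue ((353.5, 156.0), (78.0, 27.0), 90.0) [ 340  117   28   79 1178]
green [ 0.4527 -0.0939  0.114 ] [[0.412, -0.075, 0.114], [0.493, -0.113, 0.114]] 0.089 -24.7
white [0.4187 0.0714 0.114 ] [[0.377, 0.074, 0.114], [0.46, 0.069, 0.114]] 0.083 -3.3
blue [0.4299 0.2261 0.114 ] [[0.389, 0.221, 0.114], [0.47, 0.232, 0.114]] 0.082 7.9
```

```bash
python3 - <<'E'
from h import *
d=np.load("w1.npz");K,T=d["K"],d["T"]
for n,a,b in(("green",(163,205),(138,315)),("white",(349,162),(346,281)),("blue",(531,177),(538,291)),("rail",(220,334),(545,326))):
    z=.16 if n=="rail" else .114
    p=plane(K,T,np.array([a,b])/1.5,z);e=p[1]-p[0];print(n,p.mean(0).round(4),p.round(3).tolist(),np.linalg.norm(e).round(3),np.degrees(np.arctan2(e[1],e[0])).round(1))
E
python3 go.py .43 .072 .2 180
```

```text
green [ 0.4578 -0.0959  0.114 ] [[0.41, -0.078, 0.114], [0.505, -0.114, 0.114]] 0.101 -20.4
white [0.4262 0.0711 0.114 ] [[0.377, 0.074, 0.114], [0.475, 0.068, 0.114]] 0.098 -3.1
blue [0.437 0.226 0.114] [[0.389, 0.219, 0.114], [0.485, 0.233, 0.114]] 0.096 8.4
rail [0.5016 0.0997 0.16  ] [[0.504, -0.026, 0.16], [0.499, 0.225, 0.16]] 0.251 91.3
turn [ 0.  -0.  -0.1] shift [ 1.69 -3.36 12.56] t 1.9 tcp [0.4469 0.1056 0.3256] F [ 0.4 -0.6 -0.3] open 0.093
```

```bash
python3 go.py .426 .071 .088 177
python3 -m inch '[[[0,0,0,0,0,3,-1],[1,-1.7,4,0,0,0,-1],[1,-1.7,4,0,0,0,-1],[0,0,0,0,0,0,-1]]]'; python3 go.py .426 .071 .088 177
python3 - <<'E'
from h import *
i,K,T=cam("wrist");cv2.imwrite("pics/w2.png",i);np.savez("w2.npz",K=K,T=T)
for n,r in(("old",(.575,.093,.16)),):
  print(proj(K,T,[[.575,.093,.16],[.575,-.103,.176],[.575,.289,.176],[.426,.071,.114]]).round(0))
E
```

```text
turn [ 0.  -0.   2.9] shift [ 1.91 -3.56 23.76] t 1.9 tcp [0.4469 0.1056 0.3256] F [ 0.4 -0.6 -0.3] open 0.093
t: 2.25
tool_pos: [0.4189, 0.0735, 0.2373]
orientation: [-0.079, -3.126, 0.002]
force: [-1.5, -0.1, -0.4]
opening: 0.0929
turn [-0.1 -0.8  0.1] shift [-0.72 -0.22 14.93] t 2.2 tcp [0.4189 0.0735 0.2373] F [-1.5 -0.1 -0.4] open 0.0929
[[287. 353.]
 [ 77. 375.]
 [503. 358.]
 [256. 194.]]
```

View pics/w2.png

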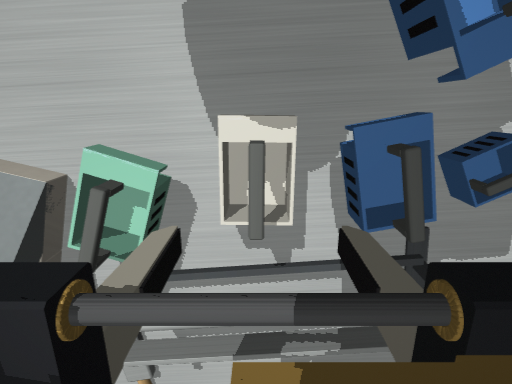

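The view shows the white handle from (257,141) to (256,238), centred between the fingers.

```bash
python3 - <<'E'
from h import *
d=np.load("w2.npz");K,T=d["K"],d["T"]
p=plane(K,T,[(257.5,141),(256.5,238.5)],.114);print(p,p.mean(0),np.linalg.norm(p[1]-p[0]))
E
python3 -m inch '[[[-0.2,-0.2,4,0,-0.5,0,-1],[-0.2,0,4,0,0,0,-1],[0,0,3,0,0,0,-1],[0,0,2,0,0,0,-1],[0,0,0,0,0,0,-1]]]'; python3 go.py .426 .071 .088 177
```

```text
[[0.37471924 0.07483894 0.114     ]
 [0.47387034 0.06868184 0.114     ]] [0.42429479 0.07176039 0.114     ] 0.09934208415608305
t: 2.8
tool_pos: [0.4301, 0.0726, 0.1159]
orientation: [0.079, 3.133, 0.0]
force: [0.5, 0.0, 0.4]
opening: 0.0932
turn [0.  0.5 0.1] shift [ 0.4  -0.18  2.79] t 2.8 tcp [0.4301 0.0726 0.1159] F [0.5 0.  0.4] open 0.0932
```

```bash
python3 -m inch '[[[0.5,0,1.5,0,0,0,-1],[0,0,1.3,0,0,0,-1],[0,0,0,0,0,0,-1],[0,0,0,0,0,0,1],[0,0,0,0,0,0,1]]]' 25; python3 -m inch '[[[0,0,0,0,0,0,1],[0,0,0,0,0,0,1],[0,0,0,0,0,0,1],[0,0,0,0,0,0,1]]]'; python3 go.py .4243 .0718 .088 177
```

```text
t: 3.3
tool_pos: [0.4255, 0.0714, 0.0884]
orientation: [0.081, 3.131, -0.0]
force: [-0.8, -0.4, -0.0]
opening: 0.0813
t: 3.7
tool_pos: [0.425, 0.0714, 0.0877]
orientation: [0.081, 3.132, -0.0]
force: [0.3, -0.0, 0.3]
opening: 0.0494
turn [0.  0.5 0. ] shift [ 0.07  0.04 -0.03] t 3.7 tcp [0.425  0.0714 0.0877] F [ 0.3 -0.   0.3] open 0.0494
```

```bash
python3 -m inch '[[[0,0,0,0,0,0,1],[0,0,0,0,0,0,1],[0,0,0,0,0,0,1],[0,0,0,0,0,0,1],[0,0,0,0,0,0,1]]]'; python3 -m inch '[[[0,0,-2,0,0,0,1],[0,0,-4,0,0,0,1],[0,0,-4.5,0,0,0,1],[0,0,-4.5,0,0,0,1],[0,0,-4.5,0,0,0,1]]]';python3 -m inch '[[[0,0,-2,0,0,-1.5,1],[0,0,0,0,0,-1.5,1],[0,0,0,0,0,0,1],[0,0,0,0,0,0,1]]]';  python3 go.py .635 .095 .3 181
python3 - <<'E'
from h import *
i1,K1,T1=cam("scene")
cv2.imwrite("pics/s2.png",cv2.resize(i1[85:285,200:360],(640,800))[:600])
cv2.imwrite("pics/s2.png",cv2.resize(i1[110:260,200:350],(600,600),interpolation=cv2.INTER_CUBIC))
E
```

```text
t: 4.2
tool_pos: [0.4248, 0.0714, 0.0875]
orientation: [0.081, 3.132, -0.001]
force: [-0.1, -2.0, 0.3]
opening: 0.0155
t: 4.7
tool_pos: [0.4226, 0.0715, 0.2839]
orientation: [0.081, 3.133, -0.0]
force: [1.0, -0.4, -2.7]
opening: 0.0156
t: 5.1
tool_pos: [0.422, 0.0715, 0.3]
orientation: [-0.001, 3.137, -0.001]
force: [0.0, 0.0, -3.0]
opening: 0.0159
turn [-0.   0.3 -1. ] shift [-21.33   1.98  -0.  ] t 5.1 tcp [0.422  0.0715 0.3   ] F [ 0.  0. -3.] open 0.0159
```

View pics/s2.png

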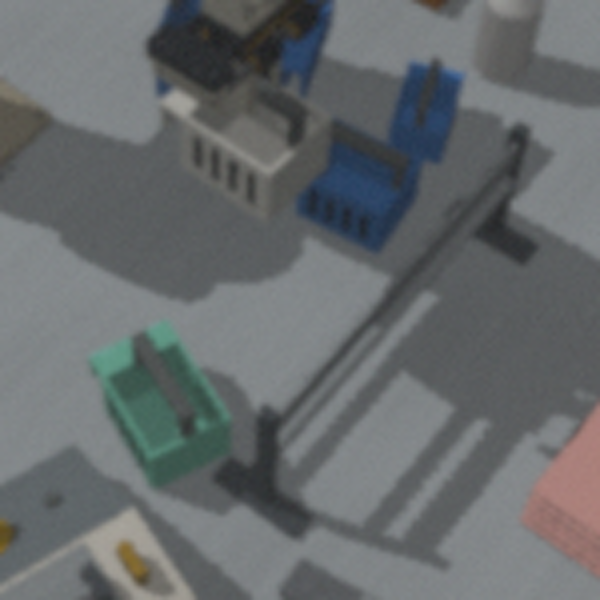

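White is lifted. The rail's top edge runs from crop (280,415) to (505,180), and the post tops are at (268,408) and (518,130).

Run:
```python
from h import *
i,K,T=cam("scene");f=lambda x,y:(200+x/4-.4,110+y/4-.4)
print(plane(K,T,[f(280,413),f(380,307),f(505,178)],.16).round(4))
print(plane(K,T,[f(268,410),f(518,133)],.176).round(4))
i2,K2,T2=cam("side");cv2.imwrite("pics/sd2.png",cv2.resize(i2[120:240,210:350],(700,600),interpolation=cv2.INTER_CUBIC))
```

```text
[[ 0.5828 -0.0894  0.16  ]
 [ 0.5842  0.0506  0.16  ]
 [ 0.5886  0.2412  0.16  ]]
[[ 0.5783 -0.1005  0.176 ]
 [ 0.573   0.2816  0.176 ]]
```

View pics/sd2.png

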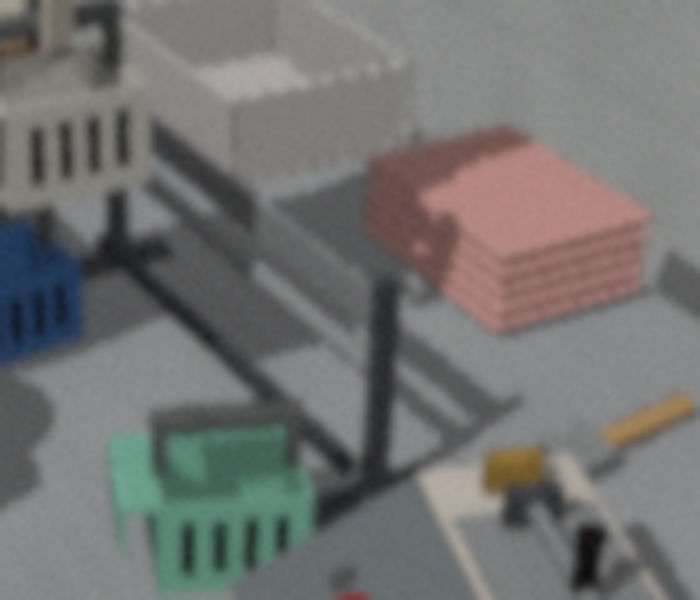

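```bash
python3 -m inch '[[[-4.3,0.4,0,0,0,-1,1],[-4.3,0.4,0,0,0,0,1],[-4.3,0.4,0,0,0,0,1],[-4.3,0.4,0,0,0,0,1],[-4.3,0.4,0,0,0,0,1]]]'; python3 -m inch '[[[-4.3,0,0,0,0,0,1],[0,0,0,0,0,0,1],[0,0,0,0,0,0,1]]]';  python3 go.py .635 .095 .3 181
python3 - <<'E'
from h import *
i,K,T=cam("wrist");cv2.imwrite("pics/w3.png",i);np.savez("w3.npz",K=K,T=T)
E
```

```text
t: 5.75
tool_pos: [0.639, 0.0949, 0.3029]
orientation: [-0.028, 3.135, -0.001]
force: [1.1, -0.3, -2.3]
opening: 0.0159
t: 6.05
tool_pos: [0.6806, 0.0953, 0.3008]
orientation: [-0.028, 3.139, -0.001]
force: [-0.3, -0.2, -2.4]
opening: 0.0158
turn [-0.1  0.2  0. ] shift [4.56 0.05 0.08] t 6.0 tcp [0.6806 0.0953 0.3008] F [-0.3 -0.2 -2.4] open 0.0158
```

View pics/w3.png

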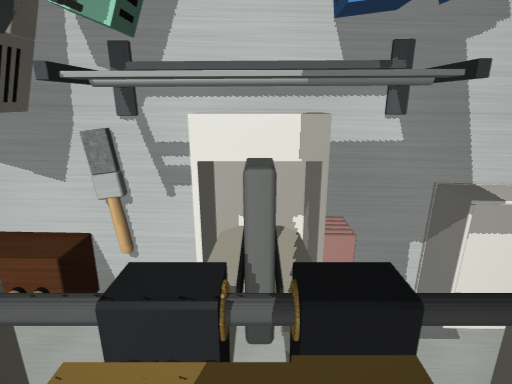

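The wrist view shows the rail top from (60,73) to (465,72), and the held bin's lip outer edge at y≈114, x 189–330.

Run:
```python
from h import *
d=np.load("w3.npz");K,T=d["K"],d["T"]
i=cv2.imread("pics/w3.png");g=i.mean(2)
print(g[64:90,100].round().astype(int),g[64:90,180].round().astype(int),g[64:90,420].round().astype(int))
print(g[105:125,230].round().astype(int))
p=plane(K,T,[(60,73),(465,72)],.16);e=p[1]-p[0];print(p.round(4),np.linalg.norm(e),np.degrees(np.arctan2(e[1],e[0])))
p=plane(K,T,[(189,114),(330,114)],.2828);print(p.round(4),np.linalg.norm(p[1]-p[0]))
p=plane(K,T,[(260,158)],.3008+.019+.007);print(p)
```

```text
[113 115 122 173 169 170 154 162 160 159 159 156 142  60  64 114 158 141
 124 108  91  81  78 173 169 170] [ 82  82  83  82  81  63 128 157 158 158 158 162 103  60  68 158 148 133
 118 101  89  78  95 123 120 121] [115 115 117 116 118 103 107 107 106 105 107  79  62  74 105 102  99  96
  90  85  75  94 118 117 121 120]
[174 175 175 172 168 173 172 166 176 223 225 225 228 224 225 226 223 223
 223 223]
[[ 0.581  -0.0919  0.16  ]
 [ 0.5731  0.2862  0.16  ]] 0.3781787848239393 91.18645788143412
[[0.6102 0.054  0.2828]
 [0.6087 0.1359 0.2828]] 0.0818463146908472
[[0.62713848 0.09547377 0.3268    ]]
```

```bash
python3 -m inch '[[[2.2,0,0,0,0,0,1],[2.1,0,0,0,0,0,1],[0,0,3,0,0,0,1],[0,0,3,0,0,0,1],[0,0,0,0,0,0,1]]]'; python3 go.py .637 .095 .182 181.2;python3 -m inch '[[[0,0,2,0,0,0,1],[0,0,1,0,0,0,1],[0,0,0,0,0,0,1]]]'; python3 go.py .637 .095 .182 181.2
```

```text
t: 6.6
tool_pos: [0.6347, 0.0946, 0.2409]
orientation: [-0.029, 3.139, -0.001]
force: [-0.3, -0.6, -3.3]
opening: 0.0155
turn [-0.1  0.2 -0.1] shift [-0.23  0.04  5.89] t 6.6 tcp [0.6347 0.0946 0.2409] F [-0.3 -0.6 -3.3] open 0.0155
t: 6.9
tool_pos: [0.6375, 0.0946, 0.2142]
orientation: [-0.029, 3.134, -0.001]
force: [0.3, -0.5, -2.6]
opening: 0.0159
turn [-0.   0.4 -0.2] shift [0.05 0.04 3.22] t 6.9 tcp [0.6375 0.0946 0.2142] F [ 0.3 -0.5 -2.6] open 0.0159
```

```bash
python3 -m inch '[[[0,0,0.8,0,0,0,1],[0,0,0.8,0,0,0,1],[0,0,0,0,0,0,1]]]'; python3 -m inch '[[[0,0,0.6,0,0,0,1],[0,0,0.6,0,0,0,1],[0,0,0.3,0,0,0,1],[0,0,0,0,0,0,1]]]'
```

```text
t: 7.2
tool_pos: [0.6381, 0.0946, 0.1973]
orientation: [-0.029, 3.134, -0.001]
force: [-0.4, -0.0, -2.6]
opening: 0.0158
t: 7.6
tool_pos: [0.6384, 0.0946, 0.1826]
orientation: [-0.029, 3.134, -0.001]
force: [0.8, -0.2, -3.4]
opening: 0.0157
```

```bash
python3 -m inch '[[[0,0,0.2,0,0,0,1],[0,0,0.1,0,0,0,1],[0,0,0,0,0,0,1]]]';python3 -m inch '[[[0,0,0.2,0,0,0,1],[0,0,0,0,0,0,1]]]'
```

```text
t: 7.9
tool_pos: [0.6395, 0.0946, 0.1815]
orientation: [-0.029, 3.131, -0.001]
force: [1.3, 1.1, 1.0]
opening: 0.0157
t: 8.1
tool_pos: [0.6401, 0.0947, 0.1797]
orientation: [-0.028, 3.129, -0.001]
force: [4.3, 0.1, 4.4]
opening: 0.016
```

```bash
python3 -m inch '[[[0,0,0,0,0,0,0],[0,0,0,0,0,0,0],[0,0,0,0,0,0,0],[0,0,0,0,0,0,0],[0,0,0,0,0,0,0]]]'; python3 -m inch '[[[0,0,-3,0,0,0,0],[0,0,-4,0,0,0,0],[0,0,-4,0,0,0,0],[0,0,-2,0,0,0,0],[0,0,0,0,0,0,0]]]'
python3 - <<'E'
from h import *
i,K,T=cam("wrist");cv2.imwrite("pics/w4.png",i);np.savez("w4.npz",K=K,T=T)
i2,K2,T2=cam("side");i1,_,_=cam("scene")
cv2.imwrite("pics/chk.png",np.hstack([cv2.resize(i2[110:230,200:340],(466,400)),cv2.resize(i1[120:240,230:330],(333,400))]))
E
```

```text
t: 8.6
tool_pos: [0.6385, 0.0947, 0.1781]
orientation: [-0.029, 3.134, -0.001]
force: [0.1, -0.7, 0.4]
opening: 0.0461
t: 9.1
tool_pos: [0.6393, 0.0949, 0.3135]
orientation: [-0.029, 3.125, -0.0]
force: [-0.7, 0.2, 0.5]
opening: 0.0466
```

View pics/chk.png

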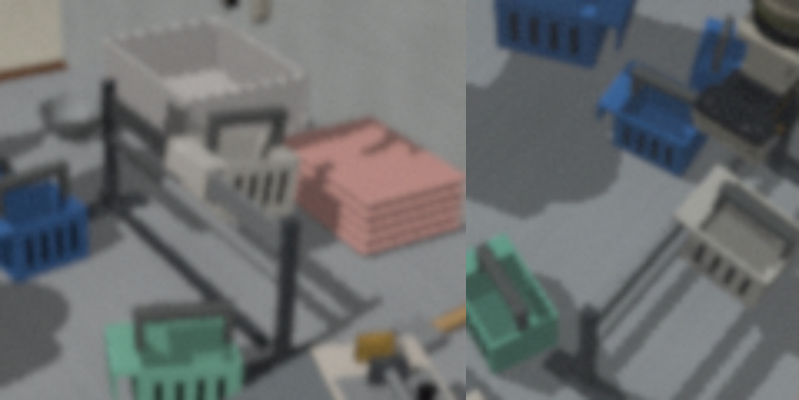

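The check view shows the white bin hanging on the far side with its lip over the rail. Blue is next.

```bash
python3 go.py .437 .226 .24 188; python3 -m inch '[[[4,2.6,0,0,0,-6.8,-1],[4,2.6,0,0,0,0,-1],[4,2.6,0,0,0,0,-1],[4,2.6,0,0,0,0,-1],[4,2.6,2,0,0,0,-1]]]';python3 -m inch '[[[0,0,4,0,0,0,-1],[0,0,0,0,0,0,-1],[0,0,0,0,0,0,-1]]]'; python3 go.py .437 .226 .24 188
cat > bar.py <<'E'
# bar.py x y : find grey handle bar near the expected point in the wrist view, give centre and yaw
import sys
from h import *
i,K,T=cam("wrist");cv2.imwrite("pics/bar.png",i);np.savez("bar.npz",K=K,T=T)
e=np.array([float(sys.argv[1]),float(sys.argv[2]),.114]);u=proj(K,T,e)[0].round().astype(int);print("exp px",u)
h=cv2.cvtColor(i,cv2.COLOR_BGR2HSV);b=i.astype(int);m=((b.max(2)-b.min(2)<22)&(b.max(2)<95)).astype(np.uint8)
m=cv2.morphologyEx(m,cv2.MORPH_OPEN,np.ones((7,7),np.uint8))
k,l,st,ce=cv2.connectedComponentsWithStats(m)
c=sorted(range(1,k),key=lambda j:np.hypot(*(ce[j]-u)))[:3]
for j in c:
    y,x=np.nonzero(l==j);r=cv2.minAreaRect(np.c_[x,y].astype(np.float32));bp=cv2.boxPoints(r)
    d=[np.linalg.norm(bp[1]-bp[0]),np.linalg.norm(bp[2]-bp[1])]
    A,B=((bp[0]+bp[1])/2,(bp[2]+bp[3])/2) if d[0]<d[1] else ((bp[1]+bp[2])/2,(bp[3]+bp[0])/2)
    p=plane(K,T,[A,B],.114);v=p[1]-p[0];v*=np.sign(v[0]);print(st[j],np.round([A,B]).tolist(),"c",p.mean(0).round(4),"len",np.linalg.norm(v).round(4),"wid_px",min(d),"yaw",np.degrees(np.arctan2(v[1],v[0])).round(1))
E
python3 bar.py .437 .226
```

```text
turn [-0.1  0.4 -7. ] shift [18.   15.79  6.67] t 9.2 tcp [0.6372 0.0946 0.3067] F [ 0.5 -0.6  0. ] open 0.0467
t: 9.75
tool_pos: [0.4247, 0.2011, 0.2871]
orientation: [-0.214, 3.125, -0.001]
force: [0.1, 0.9, 0.8]
opening: 0.0815
t: 10.05
tool_pos: [0.4255, 0.1999, 0.2458]
orientation: [-0.215, 3.129, -0.004]
force: [0.4, 0.7, 0.6]
opening: 0.0924
turn [-0.2  0.3 -0.2] shift [-1.51  2.42  0.58] t 10.1 tcp [0.4255 0.1999 0.2458] F [0.4 0.7 0.6] open 0.0924
exp px [283 196]
[ 275  144   19   97 1519] [[285.0, 144.0], [283.0, 240.0]] c [0.4349 0.2271 0.114 ] len 0.1019 wid_px 16.858694 yaw 7.7
[359 192  44  17 472] [[403.0, 196.0], [359.0, 204.0]] c [0.4276 0.3257 0.114 ] len 0.0442 wid_px 12.164202 yaw -71.0
[    0   205   512   179 45807] [[511.0, 294.0], [-0.0, 294.0]] c [0.5553 0.2136 0.114 ] len 0.5746 wid_px 178.0 yaw -82.1
```

```bash
python3 go.py .435 .227 .088 187.7; python3 -m inch '[[[-0.6,1.3,3,0,0,0,-0.2],[-0.6,1.3,3,0,0,0,-0.2],[0,0,3,0,0,0,-0.2],[0,0,3,0,0,0,-0.2],[0,0,0,0,0,0,-0.2]]]';  python3 go.py .435 .227 .088 187.7
```

```text
turn [-0.1  0.4  0.1] shift [-1.19  2.56 15.94] t 10.1 tcp [0.4267 0.2001 0.2474] F [ 0.6 -1.   0.9] open 0.0929
t: 10.6
tool_pos: [0.4346, 0.2265, 0.1243]
orientation: [-0.213, 3.132, -0.005]
force: [-0.3, -0.9, -0.4]
opening: 0.0584
turn [-0.2  0.1  0.1] shift [-0.05  0.04  3.63] t 10.6 tcp [0.4346 0.2265 0.1243] F [-0.3 -0.9 -0.4] open 0.0584
```

```bash
python3 -m inch '[[[0,0,2,0,0,0,-0.2],[0,0,1.6,0,0,0,-0.2],[0,0,0,0,0,0,-0.2],[0,0,0,0,0,0,1],[0,0,0,0,0,0,1]]]'; python3 go.py .435 .227 .088 187.7;python3 -m inch '[[[0,0,0,0,0,0,1],[0,0,0,0,0,0,1],[0,0,0,0,0,0,1],[0,0,0,0,0,0,1],[0,0,0,0,0,0,1]]]'; python3 -m inch '[[[0,0,-2,0,0,0,1],[0,0,-4,0,0,0,1],[0,0,-4.5,0,0,0,1],[0,0,-4.5,0,0,0,1],[0,0,-4.5,0,0,0,1]]]';python3 -m inch '[[[0,0,-2,0,0,6.5,1],[0,0,0,0,0,0,1],[0,0,0,0,0,0,1]]]';  python3 go.py .677 .205 .3 181.2
```

```text
t: 11.1
tool_pos: [0.4378, 0.2282, 0.0936]
orientation: [-0.213, 3.123, -0.0]
force: [-0.1, -0.0, -0.2]
opening: 0.044
turn [-0.1  0.7  0.1] shift [ 0.29 -0.08  0.56] t 11.1 tcp [0.4378 0.2282 0.0936] F [-0.1 -0.  -0.2] open 0.044
t: 11.6
tool_pos: [0.4363, 0.2277, 0.0915]
orientation: [-0.214, 3.125, -0.002]
force: [0.1, -1.4, 1.4]
opening: 0.0158
t: 12.1
tool_pos: [0.4338, 0.2277, 0.2875]
orientation: [-0.215, 3.127, -0.002]
force: [1.2, 0.1, -1.9]
opening: 0.0158
t: 12.4
tool_pos: [0.434, 0.2278, 0.3051]
orientation: [-0.041, 3.134, -0.001]
force: [0.3, -0.2, -1.4]
opening: 0.0157
turn [-0.1  0.4  0.3] shift [-24.24  -2.79   0.51] t 12.4 tcp [0.434  0.2278 0.3051] F [ 0.3 -0.2 -1.4] open 0.0157
```

```bash
python3 -m inch '[[[-4,-0.5,0,0,0,0,1],[-4,-0.5,0,0,0,0,1],[-4,-0.5,0,0,0,0,1],[-4,-0.5,0,0,0,0,1],[-4.2,-0.5,0,0,0,0,1]]]'; python3 -m inch '[[[0,0,3,0,0,0,1],[0,0,3,0,0,0,1],[0,0,0,0,0,0,1],[0,0,0,0,0,0,1]]]';python3 go.py .637 .207 .182 181.2
```

```text
t: 12.9
tool_pos: [0.6371, 0.2071, 0.304]
orientation: [-0.041, 3.138, -0.003]
force: [-0.6, 1.0, -0.4]
opening: 0.0157
t: 13.3
tool_pos: [0.6357, 0.2072, 0.2453]
orientation: [-0.039, 3.138, -0.003]
force: [0.1, -0.1, -0.9]
opening: 0.0159
turn [-0.1  0.2  0.2] shift [-0.13 -0.03  6.33] t 13.3 tcp [0.6357 0.2072 0.2453] F [ 0.1 -0.1 -0.9] open 0.0159
```

```bash
python3 -m inch '[[[0,0,2,0,0,0,1],[0,0,1.3,0,0,0,1],[0,0,0,0,0,0,1]]]'; python3 -m inch '[[[0,0,0.8,0,0,0,1],[0,0,0.6,0,0,0,1],[0,0,0,0,0,0,1]]]'; python3 -m inch '[[[0,0,0.6,0,0,0,1],[0,0,0.6,0,0,0,1],[0,0,0,0,0,0,1]]]'
```

```text
t: 13.6
tool_pos: [0.6365, 0.2074, 0.2136]
orientation: [-0.038, 3.135, -0.002]
force: [0.2, 0.4, -1.8]
opening: 0.0158
t: 13.9
tool_pos: [0.6374, 0.2075, 0.2003]
orientation: [-0.037, 3.134, -0.001]
force: [0.4, 0.5, -2.1]
opening: 0.0153
t: 14.2
tool_pos: [0.6372, 0.2074, 0.1877]
orientation: [-0.037, 3.135, -0.002]
force: [-0.8, -0.3, -2.1]
opening: 0.0159
```

```bash
python3 -m inch '[[[0,0,0.3,0,0,0,1],[0,0,0.2,0,0,0,1],[0,0,0,0,0,0,1]]]'; python3 -m inch '[[[0,0,0.2,0,0,0,1],[0,0,0,0,0,0,1]]]'
```

```text
t: 14.5
tool_pos: [0.6384, 0.2076, 0.1848]
orientation: [-0.037, 3.131, -0.001]
force: [0.8, 0.1, 1.7]
opening: 0.0159
t: 14.7
tool_pos: [0.6391, 0.2077, 0.1833]
orientation: [-0.037, 3.129, -0.0]
force: [4.2, -0.4, 4.5]
opening: 0.0158
```

```bash
python3 -m inch '[[[0,0,0,0,0,0,0],[0,0,0,0,0,0,0],[0,0,0,0,0,0,0],[0,0,0,0,0,0,0],[0,0,0,0,0,0,0]]]'; python3 -m inch '[[[0,0,-3,0,0,0,0],[0,0,-4,0,0,0,0],[0,0,-4,0,0,0,0],[0,0,-2,0,0,0,0],[0,0,0,0,0,0,0]]]'
python3 -m inch '[[[3,-4,0,0,0,0,-0.2],[3,-4,0,0,0,0,-0.2],[3,-4,0,0,0,0,-0.2],[3,-4,0,0,0,0,-0.2],[3,-4,0,0,0,0,-0.2]]]';python3 -m inch '[[[2,-4,0,0,0,0,-0.2],[0,-4,0,0,0,7,-0.2],[0,0,2,0,0,7,-0.2],[0,0,3,0,0,7,-0.2],[0,0,0,0,0,0,-0.2]]]';python3 go.py .458 -.096 .088 159.6;  python3 bar.py .458 -.096
python3 - <<'E'
from h import *
i2,K2,T2=cam("side");i1,_,_=cam("scene")
cv2.imwrite("pics/chk2.png",np.hstack([cv2.resize(i2[110:230,200:340],(466,400)),cv2.resize(i1[120:240,230:330],(333,400))]))
E
```

```text
t: 15.2
tool_pos: [0.6376, 0.2076, 0.1817]
orientation: [-0.037, 3.133, -0.001]
force: [0.3, -0.0, -0.2]
opening: 0.0461
t: 15.7
tool_pos: [0.6384, 0.2081, 0.3173]
orientation: [-0.037, 3.125, 0.002]
force: [0.0, 0.1, 0.5]
opening: 0.0465
t: 16.2
tool_pos: [0.4896, 0.003, 0.3088]
orientation: [-0.038, 3.135, -0.001]
force: [0.5, -0.4, 0.6]
opening: 0.0558
t: 16.7
tool_pos: [0.4709, -0.076, 0.2549]
orientation: [-0.541, -3.094, -0.003]
force: [-0.1, 0.5, -0.4]
opening: 0.0556
turn [ 0.1 -0.   0.6] shift [ 0.51 -2.32 16.69] t 16.7 tcp [ 0.4709 -0.076   0.2549] F [-0.1  0.5 -0.4] open 0.0556
exp px [235 176]
[ 226  130   15   94 1085] [[232.0, 130.0], [234.0, 223.0]] c [ 0.4601 -0.0995  0.114 ] len 0.0985 wid_px 13.309595 yaw -20.4
[201 131   9  66 484] [[204.0, 131.0], [206.0, 196.0]] c [ 0.4368 -0.1207  0.114 ] len 0.0672 wid_px 7.4511113 yaw -20.9
[ 159  155   23  104 1667] [[172.0, 155.0], [170.0, 258.0]] c [ 0.4689 -0.1736  0.114 ] len 0.1163 wid_px 21.755735 yaw -25.7
```

View pics/chk2.png

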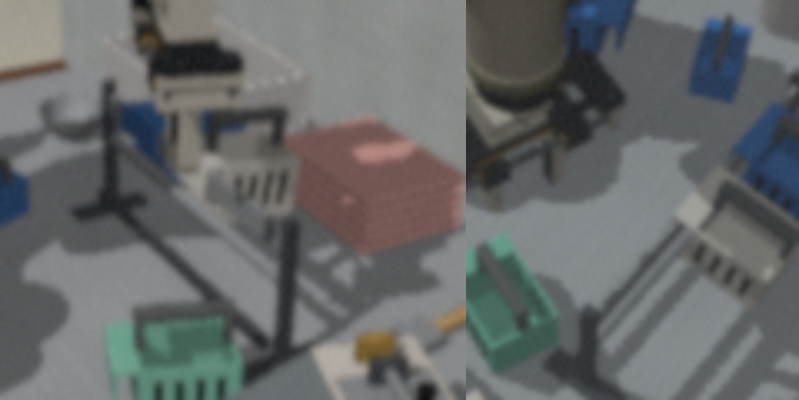

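```bash
python3 go.py .460 -.0985 .088 159.6; python3 -m inch '[[[0.1,-1.3,3,0,0,0.6,-0.2],[0.1,-1.3,3,0,0,0,-0.2],[0,0,3,0,0,0,-0.2],[0,0,3,0,0,0,-0.2],[0,0,0,0,0,0,-0.2]]]';  python3 go.py .460 -.0985 .088 159.6
```

```text
turn [0.1 0.4 1. ] shift [ 0.51 -2.58 17.3 ] t 16.9 tcp [ 0.4738 -0.0761  0.261 ] F [-0.5  0.9  0.7] open 0.0558
t: 17.35
tool_pos: [0.4622, -0.0992, 0.1378]
orientation: [0.548, 3.09, 0.003]
force: [-1.1, -0.1, 0.6]
opening: 0.0559
turn [0.1 0.2 0.3] shift [ 0.23 -0.01  4.98] t 17.4 tcp [ 0.4622 -0.0992  0.1378] F [-1.1 -0.1  0.6] open 0.0559
```

```bash
python3 -m inch '[[[0.3,0,3,0,0,0,-0.2],[0,0,2,0,0,0,-0.2],[0,0,0,0,0,0,-0.2],[0,0,0,0,0,0,1],[0,0,0,0,0,0,1]]]'; python3 go.py .460 -.0985 .088 159.6;python3 -m inch '[[[0,0,0,0,0,0,1],[0,0,0,0,0,0,1],[0,0,0,0,0,0,1],[0,0,0,0,0,0,1],[0,0,0,0,0,0,1]]]'; python3 -m inch '[[[0,0,-2,0,0,0,1],[0,0,-4,0,0,0,1],[0,0,-4.5,0,0,0,1],[0,0,-4.5,0,0,0,1],[0,0,-4.5,0,0,0,1]]]';python3 -m inch '[[[0,0,-2,0,0,-7.2,1],[0,0,0,0,0,-7.2,1],[0,0,0,0,0,-7.2,1],[0,0,0,0,0,0,1],[0,0,0,0,0,0,1]]]';  python3 go.py .637 -.018 .3 181.2
```

```text
t: 17.85
tool_pos: [0.4635, -0.0995, 0.0933]
orientation: [0.549, 3.081, 0.001]
force: [0.3, 0.4, -0.3]
opening: 0.0441
turn [0.2 0.7 0.2] shift [ 0.37 -0.02  0.53] t 17.9 tcp [ 0.4635 -0.0995  0.0933] F [ 0.3  0.4 -0.3] open 0.0441
t: 18.35
tool_pos: [0.4619, -0.0993, 0.0908]
orientation: [0.551, 3.084, 0.001]
force: [0.4, -1.4, 0.6]
opening: 0.016
t: 18.85
tool_pos: [0.4595, -0.0987, 0.2869]
orientation: [0.551, 3.085, 0.002]
force: [-0.1, 0.1, -1.3]
opening: 0.0159
t: 19.35
tool_pos: [0.4596, -0.0989, 0.3051]
orientation: [-0.031, 3.134, -0.0]
force: [-0.4, -0.4, -1.2]
opening: 0.0156
turn [-0.   0.4 -0.1] shift [-17.9    7.71   0.51] t 19.4 tcp [ 0.4596 -0.0989  0.3051] F [-0.4 -0.4 -1.2] open 0.0156
```

```bash
python3 -m inch '[[[-3.6,1.5,0,0,0,0,1],[-3.7,1.6,0,0,0,0,1],[-3.7,1.6,0,0,0,0,1],[-3.7,1.6,0,0,0,0,1],[-3.7,1.5,0,0,0,0,1]]]'; python3 -m inch '[[[0,0,3,0,0,0,1],[0,0,3,0,0,0,1],[0,0,0,0,0,0,1],[0,0,0,0,0,0,1]]]';python3 go.py .641 -.018 .182 181.2
```

```text
t: 19.85
tool_pos: [0.6432, -0.0157, 0.3064]
orientation: [-0.031, 3.134, -0.001]
force: [-0.1, -1.3, -1.3]
opening: 0.0159
t: 20.25
tool_pos: [0.6418, -0.0167, 0.2466]
orientation: [-0.034, 3.135, -0.0]
force: [0.6, -0.1, -1.7]
opening: 0.0157
turn [-0.   0.4  0. ] shift [ 0.08 -0.13  6.46] t 20.2 tcp [ 0.6418 -0.0167  0.2466] F [ 0.6 -0.1 -1.7] open 0.0157
```

```bash
python3 -m inch '[[[0.1,0,2,0,0,0,1],[0,0,1.3,0,0,0,1],[0,0,0,0,0,0,1]]]'; python3 -m inch '[[[0,0,0.8,0,0,0,1],[0,0,0.6,0,0,0,1],[0,0,0,0,0,0,1]]]'; python3 -m inch '[[[0,0,0.6,0,0,0,1],[0,0,0.6,0,0,0,1],[0,0,0,0,0,0,1]]]'; python3 -m inch '[[[0,0,0.3,0,0,0,1],[0,0,0.2,0,0,0,1],[0,0,0,0,0,0,1]]]'
```

```text
t: 20.55
tool_pos: [0.641, -0.0169, 0.2133]
orientation: [-0.035, 3.135, -0.0]
force: [0.2, 0.1, -2.3]
opening: 0.0158
t: 20.85
tool_pos: [0.6415, -0.0167, 0.1995]
orientation: [-0.037, 3.134, -0.001]
force: [0.8, -0.0, -2.6]
opening: 0.016
t: 21.15
tool_pos: [0.6414, -0.0167, 0.1868]
orientation: [-0.037, 3.135, -0.0]
force: [0.5, -0.2, -2.4]
opening: 0.0153
t: 21.45
tool_pos: [0.6422, -0.0167, 0.1833]
orientation: [-0.037, 3.132, -0.001]
force: [-0.0, 0.0, -0.9]
opening: 0.0159
```

```bash
python3 -m inch '[[[0,0,0.2,0,0,0,1],[0,0,0,0,0,0,1]]]'; python3 -m inch '[[[0,0,0,0,0,0,0],[0,0,0,0,0,0,0],[0,0,0,0,0,0,0],[0,0,0,0,0,0,0],[0,0,0,0,0,0,0]]]'; python3 -m inch '[[[0,0,-3,0,0,0,0],[0,0,-4,0,0,0,0],[0,0,-4,0,0,0,0],[0,0,-2,0,0,0,0],[0,0,0,0,0,0,0]]]'
python3 go.py .53 -.37 .30 253.2;  python3 - <<'E'
from h import *
print(robot.read_state()["q"].round(2))
E
```

```text
t: 21.65
tool_pos: [0.6428, -0.0169, 0.1821]
orientation: [-0.037, 3.131, -0.001]
force: [0.8, -0.1, 2.1]
opening: 0.0161
t: 22.15
tool_pos: [0.642, -0.0168, 0.1811]
orientation: [-0.037, 3.133, -0.001]
force: [0.7, -0.6, 0.4]
opening: 0.0458
t: 22.65
tool_pos: [0.6427, -0.0169, 0.3163]
orientation: [-0.037, 3.125, -0.002]
force: [0.0, -0.2, -0.1]
opening: 0.0464
turn [ -0.7   0.7 -71.8] shift [37.06  0.58  1.63] t 22.6 tcp [ 0.6427 -0.0169  0.3163] F [ 0.  -0.2 -0.1] open 0.0464
[-0.11  0.21  1.22  0.    1.69 -1.7 ]
```

```bash
python3 -m inch '[[[1.3,-4.4,0,0,0,0,0],[1.4,-4.4,0,0,0,0,0],[1.4,-4.4,0,0,0,0,0],[1.4,-4.4,0,0,0,0,0],[1.4,-4.4,0,0,0,0,0]]]'; python3 -m inch '[[[1.4,-4.4,0,0,0,0,0],[1.4,-4.4,0,0,0,0,0],[1.3,-4,0,0,0,0,0],[0,0,0,0,0,8.3,0],[0,0,0,0,0,8.3,0]]]'; python3 -m inch '[[[0,0,0,0,0,8.3,0],[0,0,0,0,0,8.3,0],[0,0,0,0,0,8.3,0],[0,0,0,0,0,8.3,0],[0,0,0,0,0,8.3,0]]]'; python3 -m inch '[[[0,0,0,0,0,8.3,0],[0,0,0,0,0,8.3,0],[0,0,0,0,0,8.3,0],[0,0,0,0,0,8.3,0],[0,0,0,0,0,8.3,0]]]'; python3 -m inch '[[[0,0,0,0,0,8.3,0],[0,0,0,0,0,0,0],[0,0,0,0,0,0,0]]]'; python3 go.py .53 -.37 .26 73.2
python3 - <<'E'
from h import *
i,K,T=cam("wrist");cv2.imwrite("pics/w5.png",i);np.savez("w5.npz",K=K,T=T)
print(proj(K,T,[[.534,-.369,.168],[.425,-.316,.106]]))
E
```

```text
t: 23.15
tool_pos: [0.5759, -0.2396, 0.3087]
orientation: [-0.037, 3.135, 0.001]
force: [1.3, 0.0, -0.7]
opening: 0.0465
t: 23.65
tool_pos: [0.5378, -0.3686, 0.3078]
orientation: [0.429, 3.106, 0.004]
force: [0.1, 1.1, -0.5]
opening: 0.0466
t: 24.15
tool_pos: [0.5387, -0.3669, 0.3082]
orientation: [1.499, 2.755, 0.007]
force: [-0.5, 0.7, 0.4]
opening: 0.0465
t: 24.65
tool_pos: [0.5387, -0.3669, 0.3082]
orientation: [2.379, 2.047, 0.009]
force: [0.5, 0.2, -0.5]
opening: 0.0467
t: 24.95
tool_pos: [0.5388, -0.367, 0.309]
orientation: [2.511, 1.882, 0.01]
force: [0.3, 0.5, 0.3]
opening: 0.0462
turn [ 0.4 -0.2  0.5] shift [-0.54 -0.76  4.9 ] t 24.9 tcp [ 0.5388 -0.367   0.309 ] F [0.3 0.5 0.3] open 0.0462
[[254.23593583 184.9396218 ]
 [155.74316594 155.55835626]]
```

View pics/w5.png

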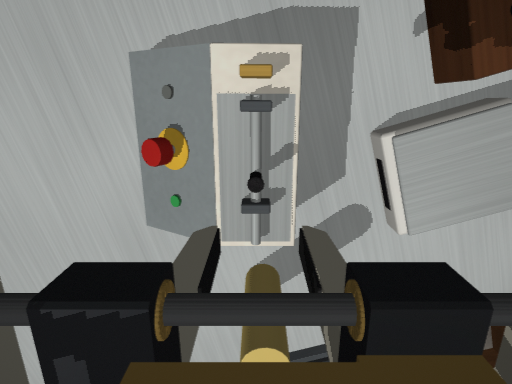

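The view shows the bolt cap at (255,185), guides at (255,105) and (255,206), the keeper at (255,71), the knob at (156,152) and the film roll at (263,310).

```bash
python3 - <<'E'
from h import *
d=np.load("w5.npz");K,T=d["K"],d["T"]
i=cv2.imread("pics/w5.png");h=cv2.cvtColor(i,cv2.COLOR_BGR2HSV)
print("cap",plane(K,T,[(255.5,185)],.166).round(4))
p=plane(K,T,[(255.5,71),(255.5,206)],.128);e=p[0]-p[1];print("bolt axis",np.degrees(np.arctan2(e[1],e[0])))
p=plane(K,T,[(212,45),(300,45),(295,244),(221,242)],.115);print(p.round(3))
e=p[0]-p[3];print(np.degrees(np.arctan2(e[1],e[0])));e=p[1]-p[2];print(np.degrees(np.arctan2(e[1],e[0])))
m=(((h[...,0]<6)|(h[...,0]>174))&(h[...,1]>150));m[:,:130]=0;m[:,185:]=0;m[:100]=0;m[200:]=0
y,x=np.nonzero(m);print(x.min(),x.max(),y.min(),y.max(),x.mean(),y.mean())
for z in(.10,.106,.112):print("knob",plane(K,T,[(x.mean(),y.mean())],z).round(4))
r=plane(K,T,[(265,355)],.19);print("film",r)
E
python3 go.py .534 -.369 .138 73.2
```

```text
cap [[ 0.5351 -0.3699  0.166 ]]
bolt axis 73.52877658582877
[[ 0.53  -0.221  0.115]
 [ 0.621 -0.247  0.115]
 [ 0.557 -0.473  0.115]
 [ 0.467 -0.443  0.115]]
74.11922964291979
74.27881853057457
142 172 138 165 156.7116991643454 151.2534818941504
knob [[ 0.4259 -0.3118  0.1   ]]
knob [[ 0.4281 -0.3115  0.106 ]]
knob [[ 0.4302 -0.3111  0.112 ]]
film [[ 0.49030624 -0.56016247  0.19      ]]
turn [ 0.4 -0.1  0.5] shift [-0.33 -0.42 17.14] t 25.0 tcp [ 0.5389 -0.3671  0.3094] F [-0.   0.4 -0.1] open 0.0466
```

```bash
python3 -m inch '[[[-0.2,-0.2,4,0,0,0,0],[-0.1,-0.2,4,0,0,0,0],[0,0,3,0,0,0,0],[0,0,3,0,0,0,0],[0,0,0,0,0,0,0]]]'; python3 go.py .5345 -.3695 .138 73.7
```

```text
t: 25.5
tool_pos: [0.533, -0.3668, 0.1643]
orientation: [-2.513, -1.88, -0.007]
force: [-0.2, 0.7, -1.0]
opening: 0.0465
turn [-0.  -0.3 -0.1] shift [-0.22  0.22  2.63] t 25.5 tcp [ 0.533  -0.3668  0.1643] F [-0.2  0.7 -1. ] open 0.0465
```

```bash
python3 -m inch '[[[-0.2,0.2,2.4,0,0,0,0],[0,0,0,0,0,0,0],[0,0,0,0,0,0,1],[0,0,0,0,0,0,1],[0,0,0,0,0,0,1]]]' 30; python3 -m inch '[[[0,0,0,0,0,0,1],[0,0,0,0,0,0,1],[0,0,0,0,0,0,1],[0,0,0,0,0,0,1]]]' ; python3 go.py .5345 -.3695 .138 73.7
```

```text
t: 26.0
tool_pos: [0.538, -0.3721, 0.1485]
orientation: [2.511, 1.874, 0.011]
force: [-0.6, -0.2, -0.0]
opening: 0.0272
t: 26.4
tool_pos: [0.5346, -0.371, 0.1477]
orientation: [2.517, 1.877, 0.006]
force: [-16.8, 6.5, 12.5]
opening: 0.013
turn [ 0.2 -0.1 -0.3] shift [ 0.14 -0.05  0.97] t 26.4 tcp [ 0.5346 -0.371   0.1477] F [-16.8   6.5  12.5] open 0.013
```

```bash
python3 -m inch '[[[0,0,0,0,0,0,0],[0,0,0,0,0,0,0],[0,0,0,0,0,0,0],[0,0,0,0,0,0,0],[0,0,0,0,0,0,0]]]'; python3 go.py .5345 -.3695 .138 73.7;python3 - <<'E'
from h import *
i,K,T=cam("wrist");cv2.imwrite("pics/w6.png",i);np.savez("w6.npz",K=K,T=T)
E
```

```text
t: 26.9
tool_pos: [0.5374, -0.3715, 0.1464]
orientation: [2.513, 1.875, 0.011]
force: [-0.0, 0.6, -0.2]
opening: 0.0454
turn [ 0.5 -0.1 -0.2] shift [ 0.11 -0.33  0.84] t 26.9 tcp [ 0.5374 -0.3715  0.1464] F [-0.   0.6 -0.2] open 0.0454
```

View pics/w6.png

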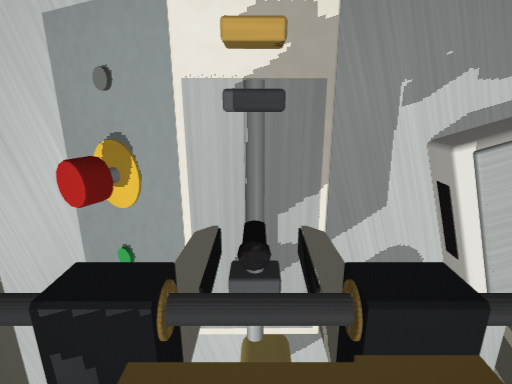

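The view (14 seen so far) shows the bolt cap at (254,252), slightly left of the finger centre.

```bash
python3 - <<'E'
from h import *
d=np.load("w6.npz");K,T=d["K"],d["T"]
print(proj(K,T,[[.5374,-.3715,.166]]),plane(K,T,[(254,252)],.166))
E
python3 -m inch '[[[0,-0.3,0.5,0,0,0,0],[0,0,0.4,0,0,0,0],[0,0,0,0,0,0,0],[0,0,0,0,0,0,0]]]'; python3 go.py .5345 -.3695 .138 73.7
```

```text
[[259.27312348 257.60355525]] [[ 0.53567224 -0.36754987  0.166     ]]
t: 27.35
tool_pos: [0.5343, -0.3705, 0.137]
orientation: [2.514, 1.876, 0.01]
force: [-0.2, 0.1, 0.2]
opening: 0.0467
turn [ 0.4 -0.1 -0.3] shift [ 0.1  -0.01 -0.1 ] t 27.4 tcp [ 0.5343 -0.3705  0.137 ] F [-0.2  0.1  0.2] open 0.0467
```

```bash
python3 -m inch '[[[0.2,0,0,0,0,0,1],[0,0,0,0,0,0,1],[0,0,0,0,0,0,1],[0,0,0,0,0,0,1],[0,0,0,0,0,0,1]]]' 30;python3 -m inch '[[[0,0,0,0,0,0,1],[0,0,0,0,0,0,1],[0,0,0,0,0,0,1]]]'; python3 go.py .5345 -.3695 .138 73.7
```

```text
t: 27.85
tool_pos: [0.5351, -0.3688, 0.1375]
orientation: [2.513, 1.875, 0.011]
force: [0.5, 0.0, 1.1]
opening: 0.0133
t: 28.15
tool_pos: [0.5351, -0.3688, 0.1376]
orientation: [2.513, 1.875, 0.011]
force: [1.3, -0.3, 1.2]
opening: 0.0137
turn [ 0.5 -0.1 -0.3] shift [-0.08 -0.04 -0.04] t 28.1 tcp [ 0.5351 -0.3688  0.1376] F [ 1.3 -0.3  1.2] open 0.0137
```

```bash
python3 -m inch '[[[0.8,0,0,0,0,0,1],[0.8,0,0,0,0,0,1],[0.8,0,0,0,0,0,1],[0.6,0,0,0,0,0,1],[0,0,0,0,0,0,1]]]'; python3 -m inch '[[[0.3,0,0,0,0,0,1],[0.2,0,0,0,0,0,1],[0,0,0,0,0,0,1]]]';python3 go.py .5351 -.3688 .138 73.7
```

```text
t: 28.65
tool_pos: [0.5442, -0.3383, 0.1375]
orientation: [2.513, 1.877, 0.012]
force: [2.4, 2.4, 0.3]
opening: 0.0134
t: 28.95
tool_pos: [0.5452, -0.3351, 0.1376]
orientation: [2.514, 1.875, 0.011]
force: [1.3, -1.8, -0.5]
opening: 0.0135
turn [ 0.5 -0.1 -0.3] shift [-3.52 -0.02 -0.04] t 28.9 tcp [ 0.5452 -0.3351  0.1376] F [ 1.3 -1.8 -0.5] open 0.0135
```

```bash
python3 -m inch '[[[0.3,0,0,0,0,0,1],[0,0,0,0,0,0,1],[0,0,0,0,0,0,1]]]'; python3 -m inch '[[[0.3,0,0,0,0,0,1],[0,0,0,0,0,0,1],[0,0,0,0,0,0,1]]]'; python3 -m inch '[[[0.3,0,0,0,0,0,1],[0,0,0,0,0,0,1],[0,0,0,0,0,0,1]]]';python3 go.py .5351 -.3688 .138 73.7
```

```text
t: 29.25
tool_pos: [0.546, -0.3322, 0.1375]
orientation: [2.514, 1.875, 0.011]
force: [2.1, -2.2, -0.9]
opening: 0.0133
t: 29.55
tool_pos: [0.5467, -0.3297, 0.1375]
orientation: [2.513, 1.875, 0.01]
force: [1.3, -4.3, -0.9]
opening: 0.0138
t: 29.85
tool_pos: [0.5468, -0.3296, 0.1376]
orientation: [2.512, 1.871, 0.006]
force: [-0.2, -16.2, -4.1]
opening: 0.0133
turn [ 0.5  0.1 -0.3] shift [-4.09 -0.02 -0.04] t 29.9 tcp [ 0.5468 -0.3296  0.1376] F [ -0.2 -16.2  -4.1] open 0.0133
```

```bash
python3 -m inch '[[[-0.3,0,0,0,0,0,0],[0,0,0,0,0,0,0],[0,0,0,0,0,0,0],[0,0,0,0,0,0,0],[0,0,0,0,0,0,0]]]'; python3 -m inch '[[[0,0,-3,0,0,0,0],[0,0,-4,0,0,0,0],[0,0,-4,0,0,0,0],[0,0,-3,0,0,0,0],[0,0,0,0,0,0,0]]]'
python3 - <<'E'
from h import *
u=[]
for n in("w5","w6"):
    d=np.load(n+".npz");i=cv2.imread(f"pics/{n}.png");h=cv2.cvtColor(i,cv2.COLOR_BGR2HSV)
    m=(((h[...,0]<6)|(h[...,0]>174))&(h[...,1]>150)).astype(np.uint8);k,l,st,ce=cv2.connectedComponentsWithStats(m[:,:200]);j=1+st[1:,4].argmax();print(st[j],ce[j]);u+=[d["K"],d["T"],ce[j]]
H=tri(*u);print("H",H)
i,K,T=cam("scene");i2,K2,T2=cam("side");print(tri(K2,T2,(280.4,245.3),u[3],u[4],u[5]))
b=np.array([.961,-.277,0]);n=.866*np.array([0,0,1])-.5*b;print("n",n)
# bolt check: view
i,K,T=cam("wrist");cv2.imwrite("pics/w7.png",i)
E
python3 go.py .426 -.314 .30 163.9
```

```text
t: 30.35
tool_pos: [0.5468, -0.329, 0.1375]
orientation: [2.513, 1.876, 0.011]
force: [-0.5, 0.2, 0.5]
opening: 0.0453
t: 30.85
tool_pos: [0.5476, -0.3305, 0.2844]
orientation: [2.506, 1.87, 0.015]
force: [0.6, -0.4, 0.6]
opening: 0.0469
[142 138  31  28 718] [156.71169916 151.25348189]
[  56  156   57   52 2264] [ 83.81978799 180.69787986]
H [ 0.42608754 -0.311751    0.10051703]
[ 0.42776702 -0.31250921  0.10164645]
n [-0.4805  0.1385  0.866 ]
turn [  0.5   0.2 -90.4] shift [11.89 -1.86 -2.32] t 31.0 tcp [ 0.5454 -0.3291  0.2768] F [-0.2  0.2 -0.8] open 0.0465
```

```bash
python3 -m inch '[[[0,0,-1,0,0,-8.2,0],[0,0,-1,0,0,-8.2,0],[0,0,0,0,0,-8.2,0],[0,0,0,0,0,-8.2,0],[0,0,0,0,0,-8.2,0]]]' >/dev/null; python3 -m inch '[[[0,0,0,0,0,-8.2,0],[0,0,0,0,0,-8.2,0],[0,0,0,0,0,-8.2,0],[0,0,0,0,0,-8.2,0],[0,0,0,0,0,-8.2,0]]]' >/dev/null; python3 -m inch '[[[0,0,0,0,0,-8.2,0],[4,0,0,0,0,0,0],[4,0,0,0,0,0,0],[4,0,0,0,0,0,0],[0,0,0,0,0,0,0]]]'; python3 -m inch '[[[0,0,0,0,-7.5,0,0],[0,0,0,0,-7.5,0,0],[0,0,0,0,-7.5,0,0],[0,0,0,0,-7.5,0,0],[0,0,0,0,0,0,-0.4]]]';python3 go.py .3886 -.301 .170 163.9 -30
```

```text
t: 32.5
tool_pos: [0.426, -0.2935, 0.2934]
orientation: [0.448, 3.106, 0.006]
force: [0.2, -0.9, 0.2]
opening: 0.0466
t: 33.0
tool_pos: [0.4274, -0.2935, 0.2904]
orientation: [0.377, 2.589, -0.093]
force: [-0.6, 1.0, -0.7]
opening: 0.0507
turn [ 0.1  0.3 -0.5] shift [ 9.07 -1.8   8.67] t 33.0 tcp [ 0.4274 -0.2935  0.2904] F [-0.6  1.  -0.7] open 0.0507
```

```bash
python3 -m inch '[[[3,-0.6,2,0,0,-0.5,-0.4],[3,-0.6,2,0,0,0,-0.4],[3,-0.6,2,0,0,0,-0.4],[0,0,2.5,0,0,0,-0.4],[0,0,0,0,0,0,-0.4]]]';python3 go.py .3886 -.301 .170 163.9 -30
python3 - <<'E'
from h import *
i,K,T=cam("wrist");cv2.imwrite("pics/w8.png",i)
h=cv2.cvtColor(i,cv2.COLOR_BGR2HSV);m=(((h[...,0]<6)|(h[...,0]>174))&(h[...,1]>150)).astype(np.uint8);k,l,st,ce=cv2.connectedComponentsWithStats(m);j=1+st[1:,4].argmax();print(st[j],ce[j])
n=np.array([-.4805,.1385,.866]);H=np.array([.427,-.312,.101]);print(proj(K,T,[H,H+n*.011,H-n*.011,H-n*.026]))
E
```

```text
t: 33.5
tool_pos: [0.3915, -0.3023, 0.174]
orientation: [0.364, 2.594, -0.094]
force: [-0.6, 0.4, 0.9]
opening: 0.0649
turn [0.2 0.1 0.1] shift [0.48 0.04 0.19] t 33.5 tcp [ 0.3915 -0.3023  0.174 ] F [-0.6  0.4  0.9] open 0.0649
[ 239  170   40   44 1367] [258.15727871 192.14630578]
[[258.43327633 192.73997641]
 [258.46051923 196.67204593]
 [258.40817112 189.11644629]
 [258.37695022 184.61021531]]
```

View pics/w8.png

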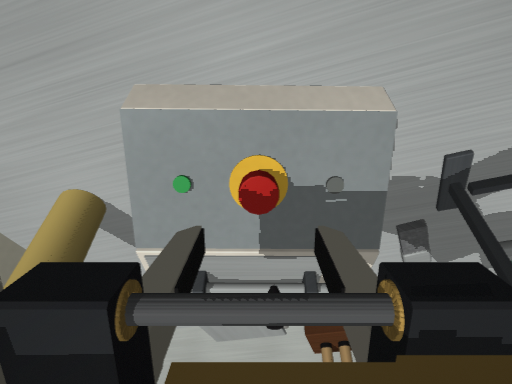

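View 15 shows the knob centred at (258,192), the panel square to the tool and the fingers astride the knob.

```bash
python3 go.py .4347 -.3142 .087 163.9 -30; python3 -m inch '[[[0.3,0,2.5,0,0,0,-0.4],[0,0,2.5,0,0,0,-0.4],[0,0,2,0,0,0,-0.4],[0,0,0,0,0,0,-0.4],[0,0,0,0,0,0,-0.4]]]';python3 go.py .4347 -.3142 .087 163.9 -30
```

```text
turn [0.2 0.2 0.2] shift [0.65 0.08 9.95] t 33.5 tcp [ 0.3921 -0.3027  0.1764] F [1.3 0.8 1.2] open 0.0652
t: 34.05
tool_pos: [0.4244, -0.3128, 0.1173]
orientation: [0.359, 2.589, -0.101]
force: [-0.3, -0.2, 0.2]
opening: 0.0652
turn [0.  0.5 0.3] shift [0.62 0.15 3.13] t 34.0 tcp [ 0.4244 -0.3128  0.1173] F [-0.3 -0.2  0.2] open 0.0652
```

```bash
python3 -m inch '[[[0.5,0.1,1.4,0,0.3,0,-0.4],[0,0,1.3,0,0,0,-0.4],[0,0,0,0,0,0,-0.4],[0,0,0,0,0,0,-0.4]]]';python3 go.py .4347 -.3142 .087 163.9 -30; python3 -m inch '[[[0,0,0,0,0,0,1],[0,0,0,0,0,0,1],[0,0,0,0,0,0,1],[0,0,0,0,0,0,1],[0,0,0,0,0,0,1]]]' 40;python3 -m inch '[[[0,0,0,0,0,0,1],[0,0,0,0,0,0,1]]]';python3 go.py .4347 -.3142 .087 163.9 -30
```

```text
t: 34.45
tool_pos: [0.4333, -0.3149, 0.0916]
orientation: [0.361, 2.592, -0.102]
force: [-0.6, -0.6, 0.3]
opening: 0.065
turn [-0.1  0.2  0.3] shift [0.13 0.1  0.46] t 34.5 tcp [ 0.4333 -0.3149  0.0916] F [-0.6 -0.6  0.3] open 0.065
t: 34.95
tool_pos: [0.4329, -0.3147, 0.0902]
orientation: [0.362, 2.593, -0.102]
force: [-3.5, -1.3, 2.8]
opening: 0.0332
t: 35.15
tool_pos: [0.4329, -0.3147, 0.0902]
orientation: [0.362, 2.593, -0.102]
force: [-4.6, -1.4, 3.1]
opening: 0.0331
turn [-0.1  0.2  0.2] shift [0.02 0.1  0.36] t 35.1 tcp [ 0.4329 -0.3147  0.0902] F [-4.6 -1.4  3.1] open 0.0331
```

```bash
python3 -m inch '[[[0,0,-0.5,0,0,0,1],[0,0,-0.5,0,0,0,1],[0,0,-0.5,0,0,0,1],[0,0,-0.5,0,0,0,1],[0,0,0,0,0,0,1]]]';python3 -m inch '[[[0,0,-0.3,0,0,0,1],[0,0,0,0,0,0,1],[0,0,0,0,0,0,1]]]';python3 go.py .4329 -.3147 .0902 163.9 -30
```

```text
t: 35.65
tool_pos: [0.423, -0.3118, 0.1081]
orientation: [0.361, 2.593, -0.102]
force: [-4.5, -2.3, 3.7]
opening: 0.0333
t: 35.95
tool_pos: [0.4218, -0.3114, 0.1096]
orientation: [0.363, 2.593, -0.102]
force: [7.6, -10.0, -8.7]
opening: 0.0333
turn [-0.1  0.2  0.2] shift [-0.04 -0.01  2.26] t 36.0 tcp [ 0.4218 -0.3114  0.1096] F [  7.6 -10.   -8.7] open 0.0333
```

The knob is out at its stop after 22.6 mm of travel. I'll hold it for over 8 s.

```bash
python3 -m inch '[[[0,0,0.1,0,0,0,1],[0,0,0,0,0,0,1],[0,0,0,0,0,0,1],[0,0,0,0,0,0,1],[0,0,0,0,0,0,1]]]'
python3 -m inch '[[[0,0,0,0,0,0,1],[0,0,0,0,0,0,1],[0,0,0,0,0,0,1],[0,0,0,0,0,0,1],[0,0,0,0,0,0,1]]]' >/dev/null
python3 -m inch '[[[0,0,0,0,0,0,1],[0,0,0,0,0,0,1],[0,0,0,0,0,0,1],[0,0,0,0,0,0,1],[0,0,0,0,0,0,1]]]' >/dev/null
python3 -m inch '[[[0,0,0,0,0,0,1],[0,0,0,0,0,0,1],[0,0,0,0,0,0,1],[0,0,0,0,0,0,1],[0,0,0,0,0,0,1]]]' >/dev/null
python3 -m inch '[[[0,0,0,0,0,0,1],[0,0,0,0,0,0,1],[0,0,0,0,0,0,1],[0,0,0,0,0,0,1],[0,0,0,0,0,0,1]]]' >/dev/null
python3 -m inch '[[[0,0,0,0,0,0,1],[0,0,0,0,0,0,1],[0,0,0,0,0,0,1],[0,0,0,0,0,0,1],[0,0,0,0,0,0,1]]]' >/dev/null
python3 -m inch '[[[0,0,0,0,0,0,1],[0,0,0,0,0,0,1],[0,0,0,0,0,0,1],[0,0,0,0,0,0,1],[0,0,0,0,0,0,1]]]' >/dev/null
python3 -m inch '[[[0,0,0,0,0,0,1],[0,0,0,0,0,0,1],[0,0,0,0,0,0,1],[0,0,0,0,0,0,1],[0,0,0,0,0,0,1]]]' >/dev/null
python3 -m inch '[[[0,0,0,0,0,0,1],[0,0,0,0,0,0,1],[0,0,0,0,0,0,1],[0,0,0,0,0,0,1],[0,0,0,0,0,0,1]]]' >/dev/null
python3 -m inch '[[[0,0,0,0,0,0,1],[0,0,0,0,0,0,1],[0,0,0,0,0,0,1],[0,0,0,0,0,0,1],[0,0,0,0,0,0,1]]]'
python3 go.py .4329 -.3147 .0902 163.9 -30
python3 - <<'E'
from h import *
for nm in("side","scene"):
    i,K,T=cam(nm);h=cv2.cvtColor(i,cv2.COLOR_BGR2HSV)
    cv2.imwrite(f"pics/mid_{nm}.png",i)
    for n,lo,hi in(("green",(70,90,60),(90,255,255)),("blue",(100,130,40),(120,255,255))):
        m=cv2.inRange(h,lo,hi);k,l,st,ce=cv2.connectedComponentsWithStats(m);print(nm,n,[(st[j].tolist()) for j in range(1,k) if st[j,4]>60])
E
```

```text
t: 36.45
tool_pos: [0.4221, -0.3115, 0.1093]
orientation: [0.362, 2.593, -0.102]
force: [-5.6, -2.2, 2.5]
opening: 0.0334
t: 40.95
tool_pos: [0.4221, -0.3115, 0.1093]
orientation: [0.362, 2.593, -0.102]
force: [-5.7, -2.2, 3.0]
opening: 0.0331
turn [-0.1  0.2  0.2] shift [-0.02 -0.    2.22] t 41.0 tcp [ 0.4221 -0.3115  0.1093] F [-5.7 -2.2  3. ] open 0.0331
side green []
side blue [[237, 141, 28, 17, 225], [124, 161, 54, 44, 1452]]
scene green [[276, 192, 15, 19, 85]]
scene blue [[240, 108, 42, 21, 411], [298, 126, 17, 23, 157], [311, 152, 31, 36, 449]]
```

```bash
python3 -m inch '[[[0,0,0,0,0,0,1],[0,0,0,0,0,0,1],[0,0,0,0,0,0,1],[0,0,0,0,0,0,1],[0,0,0,0,0,0,1]]]' >/dev/null
python3 -m inch '[[[0,0,0,0,0,0,1],[0,0,0,0,0,0,1],[0,0,0,0,0,0,1],[0,0,0,0,0,0,1],[0,0,0,0,0,0,1]]]' >/dev/null
python3 -m inch '[[[0,0,0,0,0,0,1],[0,0,0,0,0,0,1],[0,0,0,0,0,0,1],[0,0,0,0,0,0,1],[0,0,0,0,0,0,1]]]' >/dev/null
python3 -m inch '[[[0,0,0,0,0,0,1],[0,0,0,0,0,0,1],[0,0,0,0,0,0,1],[0,0,0,0,0,0,1],[0,0,0,0,0,0,1]]]' >/dev/null
python3 -m inch '[[[0,0,0,0,0,0,1],[0,0,0,0,0,0,1],[0,0,0,0,0,0,1],[0,0,0,0,0,0,1],[0,0,0,0,0,0,1]]]' >/dev/null
python3 -m inch '[[[0,0,0,0,0,0,1],[0,0,0,0,0,0,1],[0,0,0,0,0,0,1],[0,0,0,0,0,0,1],[0,0,0,0,0,0,1]]]' >/dev/null
python3 -m inch '[[[0,0,0,0,0,0,1],[0,0,0,0,0,0,1],[0,0,0,0,0,0,1],[0,0,0,0,0,0,1],[0,0,0,0,0,0,1]]]' >/dev/null
python3 -m inch '[[[0,0,0,0,0,0,1],[0,0,0,0,0,0,1],[0,0,0,0,0,0,1],[0,0,0,0,0,0,1],[0,0,0,0,0,0,1]]]' >/dev/null
python3 -m inch '[[[0,0,0,0,0,0,1],[0,0,0,0,0,0,1],[0,0,0,0,0,0,1],[0,0,0,0,0,0,1],[0,0,0,0,0,0,1]]]'
python3 -m inch '[[[0,0,0.5,0,0,0,1],[0,0,0.5,0,0,0,1],[0,0,0.5,0,0,0,1],[0,0,0.5,0,0,0,1],[0,0,0.2,0,0,0,1]]]'
python3 -m inch '[[[0,0,0.1,0,0,0,1],[0,0,0,0,0,0,1],[0,0,0,0,0,0,1],[0,0,0,0,0,0,1]]]'
python3 go.py .4329 -.3147 .0902 163.9 -30
```

```text
t: 45.55
tool_pos: [0.4221, -0.3115, 0.1093]
orientation: [0.362, 2.593, -0.102]
force: [-4.1, -1.9, 3.1]
opening: 0.0336
t: 46.05
tool_pos: [0.4329, -0.3147, 0.0902]
orientation: [0.362, 2.593, -0.102]
force: [-31.7, 8.7, 31.9]
opening: 0.0332
t: 46.45
tool_pos: [0.4328, -0.3148, 0.0903]
orientation: [0.361, 2.594, -0.102]
force: [-27.7, 7.2, 25.2]
opening: 0.0335
turn [-0.   0.1  0.3] shift [0.   0.01 0.01] t 46.5 tcp [ 0.4328 -0.3148  0.0903] F [-27.7   7.2  25.2] open 0.0335
```

```bash
python3 -m inch '[[[0,0,-0.2,0,0,0,1],[0,0,0,0,0,0,-0.3],[0,0,0,0,0,0,-0.3],[0,0,0,0,0,0,-0.3],[0,0,0,0,0,0,-0.3]]]'; python3 -m inch '[[[0,0,0,0,0,0,-0.3],[0,0,-2,0,0,0,-0.3],[0,0,-4,0,0,0,-0.3],[0,0,-4.5,0,0,0,-0.3],[0,0,-4.5,0,0,0,-0.3]]]'; python3 -m inch '[[[0,0,-4,0,7.5,0,0],[0,0,0,0,7.5,0,0],[0,0,0,0,7.5,0,0],[0,0,0,0,7.5,0,0],[0,0,0,0,0,0,0]]]';python3 go.py .5468 -.3290 .26 73.7
```

```text
t: 46.95
tool_pos: [0.4325, -0.3137, 0.0904]
orientation: [0.361, 2.594, -0.1]
force: [0.6, -0.4, 0.2]
opening: 0.0592
t: 47.45
tool_pos: [0.3592, -0.2921, 0.2213]
orientation: [0.361, 2.594, -0.1]
force: [-0.9, -0.4, 0.2]
opening: 0.0604
t: 47.95
tool_pos: [0.3419, -0.287, 0.252]
orientation: [-0.43, -3.106, -0.003]
force: [-0.3, -0.2, -1.1]
opening: 0.0466
turn [-0.2 -0.3 90.5] shift [ 1.72 20.85 -0.8 ] t 48.0 tcp [ 0.3419 -0.287   0.252 ] F [-0.3 -0.2 -1.1] open 0.0466
```

```bash
python3 -m inch '[[[0,0,0,0,0,8.2,0],[0,0,0,0,0,8.2,0],[0,0,0,0,0,8.2,0],[0,0,0,0,0,8.2,0],[0,0,0,0,0,8.2,0]]]' >/dev/null; python3 -m inch '[[[0,0,0,0,0,8.2,0],[0,0,0,0,0,8.2,0],[0,0,0,0,0,8.2,0],[0,0,0,0,0,8.2,0],[0,0,0,0,0,8.2,0]]]' >/dev/null; python3 -m inch '[[[0,0,0,0,0,8.4,0],[0.4,4.2,0,0,0,0,0],[0.4,4.2,0,0,0,0,0],[0.4,4.2,0,0,0,0,0],[0.4,4.2,0,0,0,0,0]]]';python3 -m inch '[[[0.1,4,0,0,0,0,0],[0,0,0,0,0,0,0],[0,0,0,0,0,0,0]]]'; python3 go.py .5468 -.3290 .138 73.7
python3 - <<'E'
from h import *
i,K,T=cam("wrist");cv2.imwrite("pics/w9.png",i);print(proj(K,T,[[.5468,-.329,.166],[.426,-.312,.101]]))
h=cv2.cvtColor(i,cv2.COLOR_BGR2HSV);m=(((h[...,0]<6)|(h[...,0]>174))&(h[...,1]>150)).astype(np.uint8);k,l,st,ce=cv2.connectedComponentsWithStats(m);j=1+st[1:,4].argmax();print("red",st[j],ce[j])
m=(i.max(2)<45).astype(np.uint8);k,l,st,ce=cv2.connectedComponentsWithStats(m[:260]);print([(st[j].tolist(),ce[j].round().tolist()) for j in range(1,k) if 40<st[j,4]<1500])
E
```

```text
t: 49.45
tool_pos: [0.5077, -0.3197, 0.2565]
orientation: [2.509, 1.879, 0.004]
force: [-0.1, -0.2, -0.2]
opening: 0.0463
t: 49.75
tool_pos: [0.5448, -0.3296, 0.2551]
orientation: [2.511, 1.882, 0.001]
force: [-0.4, -0.6, 0.6]
opening: 0.0464
turn [0.2 0.1 0. ] shift [ 0.11  0.18 11.71] t 49.8 tcp [ 0.5448 -0.3296  0.2551] F [-0.4 -0.6  0.6] open 0.0464
[[260.74787042 195.13839967]
 [149.19267355 192.98009688]]
red [132 177  36  33 903] [149.3765227  192.56921373]
[([252, 180, 19, 26, 383], [261.0, 193.0]), ([393, 192, 14, 55, 250], [399.0, 218.0]), ([207, 229, 13, 31, 229], [215.0, 247.0]), ([299, 229, 13, 31, 233], [304.0, 248.0]), ([245, 246, 31, 10, 228], [260.0, 251.0])]
```

```bash
python3 -m inch '[[[0.1,0.2,3,0,0,0,0],[0,0,3,0,0,0,0],[0,0,3,0,0,0,0],[0,0,0,0,0,0,0],[0,0,0,0,0,0,0]]]'; python3 go.py .5468 -.3290 .138 73.7
```

```text
t: 50.3
tool_pos: [0.5466, -0.3297, 0.1672]
orientation: [2.511, 1.88, 0.001]
force: [1.1, -0.7, 0.9]
opening: 0.0463
turn [ 0.2  0.1 -0.1] shift [ 0.07 -0.    2.92] t 50.3 tcp [ 0.5466 -0.3297  0.1672] F [ 1.1 -0.7  0.9] open 0.0463
```

```bash
python3 -m inch '[[[0,0,1.5,0,0,0,0],[0,0,1.5,0,0,0,0],[0,0,0,0,0,0,0],[0,0,0,0,0,0,0]]]'; python3 go.py .5468 -.3290 .138 73.7; python3 -m inch '[[[0,0,0,0,0,0,1],[0,0,0,0,0,0,1],[0,0,0,0,0,0,1],[0,0,0,0,0,0,1],[0,0,0,0,0,0,1]]]' 30; python3 -m inch '[[[0,0,0,0,0,0,1],[0,0,0,0,0,0,1]]]';python3 -m inch '[[[-0.8,0,0,0,0,0,1],[-0.8,0,0,0,0,0,1],[-0.8,0,0,0,0,0,1],[-0.8,0,0,0,0,0,1],[-0.8,0,0,0,0,0,1]]]'; python3 go.py .5468 -.3290 .138 73.7
```

```text
t: 50.7
tool_pos: [0.5472, -0.3294, 0.135]
orientation: [2.512, 1.882, -0.001]
force: [0.1, -1.4, 0.7]
opening: 0.0465
turn [ 0.1  0.1 -0. ] shift [ 0.03 -0.05 -0.3 ] t 50.7 tcp [ 0.5472 -0.3294  0.135 ] F [ 0.1 -1.4  0.7] open 0.0465
t: 51.2
tool_pos: [0.5467, -0.3295, 0.1359]
orientation: [2.512, 1.882, -0.002]
force: [-0.9, 1.8, -0.1]
opening: 0.0133
t: 51.4
tool_pos: [0.5468, -0.3295, 0.1359]
orientation: [2.512, 1.882, -0.002]
force: [-4.7, 1.6, 2.8]
opening: 0.0136
t: 51.9
tool_pos: [0.5354, -0.3675, 0.1358]
orientation: [2.513, 1.883, -0.001]
force: [-4.8, 5.2, 4.0]
opening: 0.0133
turn [ 0.   0.1 -0. ] shift [ 4.01  0.01 -0.22] t 51.9 tcp [ 0.5354 -0.3675  0.1358] F [-4.8  5.2  4. ] open 0.0133
```

```bash
python3 -m inch '[[[-0.3,0,0,0,0,0,1],[0,0,0,0,0,0,1],[0,0,0,0,0,0,1]]]'; python3 -m inch '[[[-0.3,0,0,0,0,0,1],[0,0,0,0,0,0,1],[0,0,0,0,0,0,1]]]';python3 go.py .5468 -.3290 .138 73.7
```

```text
t: 52.2
tool_pos: [0.5344, -0.3712, 0.1359]
orientation: [2.513, 1.881, -0.002]
force: [-4.7, 1.3, 3.3]
opening: 0.0136
t: 52.5
tool_pos: [0.5339, -0.3727, 0.1359]
orientation: [2.513, 1.883, -0.0]
force: [-4.8, 7.0, 4.6]
opening: 0.0132
turn [ 0.  0. -0.] shift [ 4.55  0.01 -0.21] t 52.5 tcp [ 0.5339 -0.3727  0.1359] F [-4.8  7.   4.6] open 0.0132
```

```bash
python3 -m inch '[[[0,0,0,0,0,0,0],[0,0,0,0,0,0,0],[0,0,0,0,0,0,0],[0,0,0,0,0,0,0],[0,0,0,0,0,0,0]]]'; python3 -m inch '[[[0,0,-3,0,0,0,0],[0,0,-4,0,0,0,0],[0,0,-4,0,0,0,0],[0,0,-4,0,0,0,0],[0,0,0,0,0,0,0]]]';  python3 - <<'E'
from h import *
i,K,T=cam("wrist");m=(i.max(2)<45).astype(np.uint8);k,l,st,ce=cv2.connectedComponentsWithStats(m[:300]);print("exp",proj(K,T,[[.534,-.373,.166]]),[(st[j].tolist(),ce[j].round().tolist()) for j in range(1,k) if 40<st[j,4]<1500])
h=cv2.cvtColor(i,cv2.COLOR_BGR2HSV);m=(((h[...,0]<6)|(h[...,0]>174))&(h[...,1]>150)).astype(np.uint8);k,l,st,ce=cv2.connectedComponentsWithStats(m);j=1+st[1:,4].argmax();print("red",ce[j],proj(K,T,[[.426,-.312,.101]]))
i1,_,_=cam("scene");i2,_,_=cam("side")
cv2.imwrite("pics/fin.png",np.hstack([cv2.resize(i1[100:300,160:350],(399,420),interpolation=cv2.INTER_CUBIC),cv2.resize(i2[110:310,180:370],(399,420),interpolation=cv2.INTER_CUBIC)]))
E
```

```text
t: 53.0
tool_pos: [0.5347, -0.3739, 0.1357]
orientation: [2.511, 1.881, 0.0]
force: [0.8, -0.0, 0.1]
opening: 0.0452
t: 53.5
tool_pos: [0.5365, -0.3752, 0.2943]
orientation: [2.502, 1.874, 0.005]
force: [0.5, -0.7, 0.6]
opening: 0.0469
exp [[254.13481945 182.52305789]] [([379, 153, 14, 52, 225], [386.0, 178.0]), ([246, 169, 17, 22, 284], [254.0, 180.0]), ([240, 194, 29, 6, 126], [254.0, 197.0])]
red [150.1953317  144.35626536] [[150.06856897 144.77717112]]
```

View pics/fin.png

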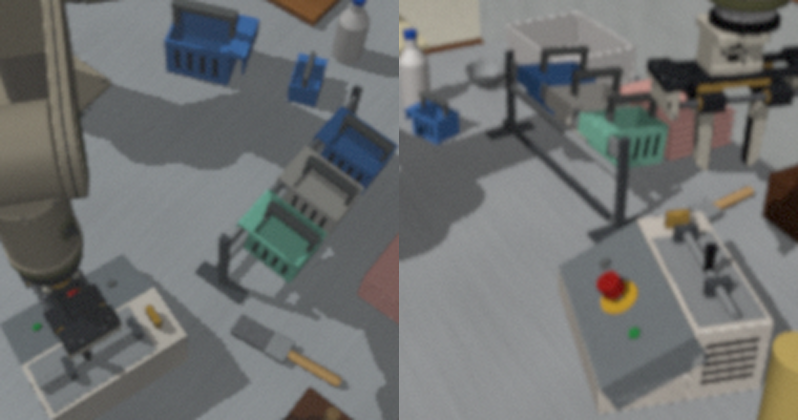

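The final view shows all three bins hanging on the rail, the knob in, the bolt drawn, and the other objects where they started. I'm handing the job in.

```bash
python3 -c "
from plant import robot
print(robot.close_job())"
```

```text
the job is handed in; nothing more can be done
None
```

I hung the white, middle-sized blue and green bins on the far side of the rail, then worked the bolt and knob in order and handed the job in at about 54 s of the 210 s; no verdict was reported.

- **Bolt home:** I slid the bolt about 41 mm until it met its end stop, with about 16 N on the wrist.
- **Knob:** I pulled it 22.6 mm to its stop, held it there for about 9.5 s, then pushed it back in until it stopped.
- **Bolt drawn:** I pulled it back 45 mm. The last wrist view put the bolt handle and the knob within about 3 px of where they should be.
- **Bins:** the final scene and side views show all three hanging with their lips over the rail. I did not measure the lip positions after release; each was lowered freely until the rail took its weight.
- **Other objects:** the bottle, bowl, brush and film roll look undisturbed where visible. I checked this by eye, not by measurement.

One check disagreed: my first close on the bolt handle was about 1 cm too high and caught the cap, with about 17 N sideways. I opened, went lower and regripped. Two measurements also came out wrong at first: a low bar mistaken for the rail and short handle lengths. I redid both before moving on them.

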